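# Gauge the slot of a display rail and record its depth

## Robot

A 7-joint arm with a two-finger parallel gripper is mounted at the origin on the work surface. World frame = base frame: x ahead of the robot, y to its left, z up, the work surface at z = 0. Lengths are in mm, angles in rad, forces in N, time in s.
With the tool pointing down it reaches from about 400 to 875 mm from the base axis. Payload 4.4 kg.
Tool frame: the origin (TCP) lies midway between the tips of the shut fingers; the grasp point (between the pads) lies ctrl.grip_depth behind it (ctrl.grip_depth is the distance from the TCP to the grasp point, in mm); z points along the fingers, y is the line along which they close (so a half turn about z gives the same grasp; the last joint's range is limited). The gripper opens to 85 mm and grips with 20 to 120 N. Pads are 22 mm wide; open, the fingers measure 114 mm over their backs; the gripper's body (76 mm by 85 mm) begins 54 mm behind the grasp point. The pads swing forward as they close: fully open they stand 13 mm farther back than shut.
Start: joints at [1.056, 0.628, 0.038, 1.517, -0.027, 0.996, -0.02], TCP at [282.055, -585.631, 193.813] pointing down, gripper open.
Joint ranges: [-3.06, 3.06], [-0.37, 2.12], [-1.25, 1.32], [0.18, 2.47], [-1.1, 4.24], [0.23, 1.98], [-2.94, 2.94]. Speed limits (rad/s): [2.57, 2.57, 3.14, 3.14, 3.14, 3.14, 3.14].

## Interface

Orientations are given as [roll, pitch, yaw] about the fixed x, y, z axes, in that order (R = Rz(yaw) Ry(pitch) Rx(roll)).
In Python, from cell import ctrl gives the robot as it stands.
- The arm moves only by the tool carry_out, never from a script. Its argument "deltas" is one flat list of numbers, 7 for each row, row after row: the turn, a rotation vector about the tool's x, y, z in degrees, then the shift along the tool's x, y, z in m, then the closure, from -1 (fully open) to 1 (shut). In form: [wx, wy, wz, dx, dy, dz, claw, wx, wy, wz, dx, dy, dz, claw, ...]. A call has 1 to 12 rows; each row shifts and turns the commanded pose from where the row before left it, along the tool's axes as they then stand; what a row does not reach is not made up. A row lasts 1/8 s, in which the tool goes at most 62.5 mm and 10.7 degrees, less where a joint would pass 70% of its speed; a pose out of reach is approached as far as the arm can. A call with a gripper value outside its range is refused whole. The fingers move at their own pace and stop on an object; the grip force is fixed at half the most. Time passes only in rows, so rows that do not move let the fingers close. It gives the time, the measured TCP pose, the force, the opening and the grip force at its end, in the units of the state.
- ctrl.read_state(): the state, without advancing time (a new reading comes with each control period).
- ctrl.get_image(name): name is "scene" or "top" or "wrist"; returns the picture (480x640x3 uint8, red, green, blue); there is no depth.
- ctrl.calibration(name): a dict with "mtx" (3x3 intrinsics, pixels), "R" (3x3) and "t" (3): a world point X has camera coordinates R X + t. Camera axes: x right, y down, z forward; pixel columns grow to the right and rows downward; lengths in mm; the calibration is good to about 2 mm. A picture is of the moment at which its call begins: read the wrist's pose just before it. calibration takes no time and is no camera call; for the wrist camera it gives the pose at the moment of the call.
- ctrl.finish_job(): hands the job in; it is judged then, once.
The state is a dict: "clock": time; "qpos": joint angles; "qd": joint speeds; "tau": joint torques, N m; "eef_pos": TCP position; "tool_rot": TCP orientation; "force": force on the tool from outside, world axes, zero at the start; "torque": the same for the moment, N m; "width": finger opening in mm; "gripper_force": force on a finger pad.
Only numpy, scipy, OpenCV 4.12 (cv2) and the standard library are available. Lean on these libraries where they do the work, as an engineer would, in place of code of your own. Each camera call takes 0.05 s, during which the arm holds its last target. There are 200 camera calls.

## Task

At the sale table, take the depth gauge off its black parking block and press it gently and squarely down onto the wooden display rail in front of the robot (not the two spares at the left edge), its sprung probe in the slot, until its foot sits flat across the slot; hold it there for about a second and read the depth: 4, 8 or 12 mm. Stand the gauge back on its parking block with the probe in the block's channel and let go; then slide the marker on the tally bar to the mark for that depth (one line for 4 mm, two for 8, three for 12) and let go, leaving the other things on the table where they are.

Things in the scene. Friction and masses are not known exactly. Their poses are not given: they have to be found in the camera images.
- gauge: Depth gauge, 0.2 to 0.3 kg: black handle 28 (x) x 26 (y) mm, 8 to 78 mm above the origin; 54 mm dial 64 mm ahead of it (+x), face up at 40 mm, 12 mm thick. Origin: centre of the foot's underside; z up, y along the foot, x to the dial. Starts upright on the parking block. Grip its y faces 45 to 60 mm above the origin. To gauge, y lies across the slot, the dial along it, either way round.
- gauge_foot: The gauge's flat foot on a rubber cushion (gives 0.1 mm per N, 2.5 mm at most), 36 (x) x 56 (y) x 8 mm, same origin and axes as the gauge; must bear on the wood both sides of the slot. Dial: the pointer points to the handle when the probe is fully out and turns clockwise 18 degrees per mm pushed in; bold lines on the dial mark slot depths 4 mm (one line), 8 mm (two), 12 mm (three).
- probe (a joint): Travel of the sprung probe, a round-ended 6 mm rod in the middle of the foot: 0 = sticks out 15 mm below the foot, 0.015 = pushed in flush. Takes 4 N to start, 0.25 N more per mm. With the foot flat and the probe on the slot's floor, depth = 0.015 - value: 0.011, 0.007, 0.003 for 4, 8, 12 mm; 0.015 means it missed the slot.
- rail_a: One of three alike rails 170 x 74 mm: aluminium tray holding a wooden bar (150 x 60) with a slot 11 mm wide along its middle. Origin: centre of the tray's underside, on the table, under the middle of the slot; x along the slot, y across, z up. Gauge the rail that stands in front of the robot (y -0.1 to 0.1); the two at y above 0.4, left, are spares. Which of a, b, c is in front varies.
- rail_b: Alike rail, same size, origin and axes as rail_a. On all three the bar's top is level and stands 42 to 60 mm above the origin: how high the bar was clamped in its tray is not known and differs each time, so it must be felt. Rails do not shift and the bar does not give.
- rail_c: Alike rail, same size, origin and axes as rail_a. The slot is 4, 8 or 12 mm deep below the bar's top; each of the three rails has a different one of these depths, and which it is is found by gauging.
- stand: Parking block of the gauge, black, 76 (x) x 84 (y) mm, top 35 mm above its origin (centre of the underside, on the table), with a channel 24 mm wide (y) and 23 mm deep along its local x through the middle. Does not move. The gauge stands on it centred, foot across the channel, dial towards the block's +x.
- marker (a joint): Position of the tally bar's marker along its bar: 0 to 0.12 m. The marks are at 0.040 (one line, 4 mm), 0.070 (two lines, 8 mm) and 0.100 (three lines, 12 mm). Starts at 0 to 0.015, slides with about 2 N of friction and stays where it is left.
- marker_top (a point): Top centre of the marker, a black block 28 mm across the bar (x), 20 mm along it (y), 40 mm tall; its top is 54 mm above the table, the bar under it 14 mm high, 40 mm wide. z up; the joint value grows along local y, roughly away from the robot; the marks lie on the white strip on the local +x side.
- case_green: Bystander, leave alone: green disc case lying flat, 135 x 190 x 14 mm, origin under its centre.
- tumbler: Bystander, leave alone: upright short steel flask, 72 mm diameter, 120 mm tall, origin under its centre.
- pen: Bystander, leave alone: blue pen 12 mm thick, 130 mm long, lying along its local x, origin at the middle of its underside.
- tape: Bystander, leave alone: brown tape roll lying flat, 90 mm diameter, 22 mm high, origin under its centre.
- case_mini: Bystander, leave alone: small red case 60 x 90 x 18 mm lying flat, origin under its centre.
There are look-alikes about, which are no part of the job. What is shaped like the gauge but turquoise or yellow is not meant.

How it is judged (in metres and radians):
On the way, in this order (a step that is already met when the one before it is completed fails the run):
1. the gauge's foot sits flat on the rail in front of the robot, pressed on the wood, with the probe on the floor of its slot, for 0.5 s (((world y of rail_a below 0.3 m and contact force between gauge_foot and rail_a above 1 N and value of joint probe between 0.0095 and 0.0125 m and angle between gauge's own z axis and vertical below 0.035 rad) or (world y of rail_b below 0.3 m and contact force between gauge_foot and rail_b above 1 N and value of joint probe between 0.0055 and 0.0085 m and angle between gauge's own z axis and vertical below 0.035 rad) or (world y of rail_c below 0.3 m and contact force between gauge_foot and rail_c above 1 N and value of joint probe between 0.0015 and 0.0045 m and angle between gauge's own z axis and vertical below 0.035 rad))), for 0.5 s.
2. the gauge stands released on its parking block (x of gauge in the frame of stand between -0.02 and 0.02 m and y of gauge in the frame of stand between -0.009 and 0.009 m and z of gauge in the frame of stand between 0.032 and 0.038 m and angle between gauge's own z axis and vertical below 0.06 rad and linear speed of gauge below 0.02 m/s and contact force between the fingers and gauge below 0.1 N), for 0.2 s.
3. the marker is at the mark for that rail's slot depth (((world y of rail_a below 0.3 m and value of joint marker between 0.033 and 0.047 m) or (world y of rail_b below 0.3 m and value of joint marker between 0.063 and 0.077 m) or (world y of rail_c below 0.3 m and value of joint marker between 0.093 and 0.107 m))), for 0.2 s.
At the end, for the whole second after the job is handed in: The gauge stands upright and at rest on the parking block, within 20 mm of its centre along the channel and 9 mm across, probe in the channel; the marker is within 7 mm of the mark for the slot depth of the rail in front of the robot, and let go (all of step 2 and ((world y of rail_a below 0.3 m and value of joint marker between 0.033 and 0.047 m) or (world y of rail_b below 0.3 m and value of joint marker between 0.063 and 0.077 m) or (world y of rail_c below 0.3 m and value of joint marker between 0.093 and 0.107 m)) and velocity of joint marker below 0.005 m/s); the robot touches nothing.
It fails at once if the gauge is pressed on a rail with more than 25 N (contact force between gauge and rail_a above 25 N or contact force between gauge and rail_b above 25 N or contact force between gauge and rail_c above 25 N).
It fails at once if a bystander is moved by more than 25 mm (distance of any of case_green, tumbler, pen, tape, case_mini from where it was at the start of the episode above 0.025 m).
It also fails if it takes over 64 s, if anything falls off the work surface, if the arm or the gripper's body presses on something with over 40 N, if the wrist force passes 120 N, or if a joint passes its speed limit or range.

## Working session

There is one attempt and no reset: what is moved stays moved. The work goes in short steps, Python scripts to look and compute and a tool call to move; the robot and the scene stay as the last step left them, time stands still between calls to the robot, and variables do not carry over. Pictures are saved under pics/ and viewed, at most 10 in all, crops included, and the job is handed in when it is done.

Besides the shell and the picture viewer there is one more tool, called after "Request:" as name(argument=value, ...), one argument or row to a line, values as JSON. carry_out: Moves the arm, as the interface text tells. Its arguments: {"type":"object","properties":{"deltas":{"type":"array"}},"required":["deltas"]}

```bash
mkdir -p pics; ls
cat > h.py <<'E'
import numpy as np, cv2
from cell import ctrl
def grab(n,f=None):
    c=ctrl.calibration(n); im=ctrl.get_image(n)
    if f: cv2.imwrite('pics/'+f,cv2.cvtColor(im,cv2.COLOR_RGB2BGR))
    return im,c
def ray(c,u,v,z):
    R=np.array(c['R']);t=np.array(c['t']).ravel();K=np.array(c['mtx'])
    o=-R.T@t; d=R.T@np.linalg.inv(K)@np.array([u,v,1.])
    return o+d*(z-o[2])/d[2]
def proj(c,X):
    R=np.array(c['R']);t=np.array(c['t']).ravel();K=np.array(c['mtx'])
    p=K@(R@np.array(X,float)+t); return p[:2]/p[2]
E
python3 - <<'E'
from h import *
a,c=grab('top','top0.png'); b,d=grab('scene','scene0.png')
for k in (c,d): print(np.round(-np.array(k['R']).T@np.array(k['t']).ravel()), np.round(k['mtx'],0).tolist())
print(ctrl.read_state(), ctrl.grip_depth)
E
```

```text
pics
[ 287.  180. 1081.] [[460.0, 0.0, 321.0], [0.0, 460.0, 239.0], [0.0, 0.0, 1.0]]
[1308. -682.  867.] [[550.0, 0.0, 317.0], [0.0, 550.0, 246.0], [0.0, 0.0, 1.0]]
{'clock': 0.1, 'qpos': array([ 1.05615868,  0.62921454,  0.03846001,  1.51823007, -0.02704748,
        0.99630758, -0.01999098]), 'qd': array([ 0.00022327, -0.00126303, -0.00027715, -0.00095422,  0.00030345,
        0.0003249 , -0.00088715]), 'tau': array([ 3.56006058e-03, -5.64528573e+01,  1.23027194e+00, -1.93970132e+01,
        1.12413982e-02,  5.49927150e-03,  3.98368707e-05]), 'eef_pos': array([ 281.82070957, -585.06253336,  193.01882821]), 'tool_rot': array([-3.13995079e+00, -1.73235333e-05,  4.48809335e-01]), 'force': array([ 0.13449944, -0.6769002 , -0.14513288]), 'torque': array([ 0.02033485,  0.03294879, -0.04206636]), 'gripper_force': 0.0, 'width': 85.49963856926153} 18.700000000000003
```

View pics/top0.png

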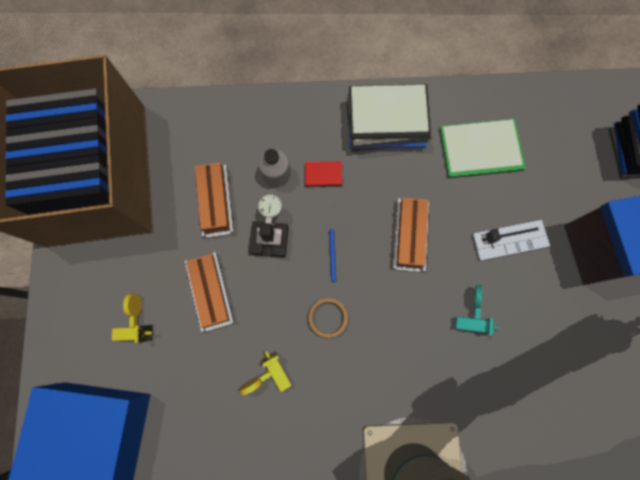

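View pics/scene0.png

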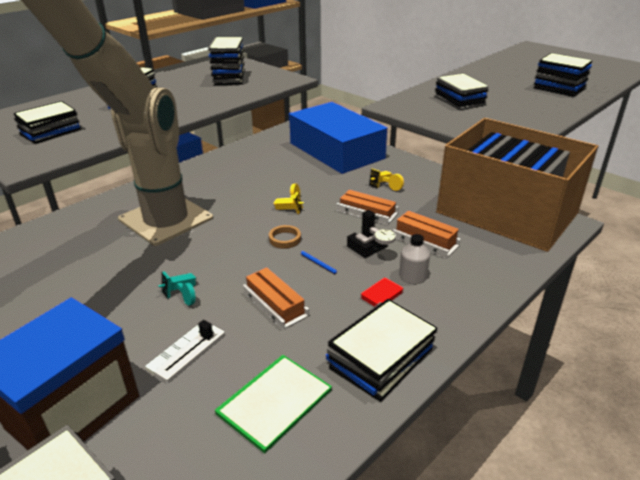

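Candidates in the top view: black gauge with its white dial on the black block (267,232), dial (269,206); turquoise look-alike (478,315); yellow ones (133,320) and (268,373). I choose the black one. The front rail is at (412,234), the spares at (213,200) and (208,291), and the tally bar at (511,240) with its marker at (492,237).

Run:
```python
from h import *
im,c=grab('top'); sc,d=grab('scene')
hsv=cv2.cvtColor(im,cv2.COLOR_RGB2HSV)
def blobs(m,mn):
    n,l,s,ce=cv2.connectedComponentsWithStats(m.astype(np.uint8)); 
    return [(l==i) for i in range(1,n) if s[i,4]>=mn]
def rect(m,z):
    p=cv2.findContours(m.astype(np.uint8),0,2)[0]; p=max(p,key=cv2.contourArea)[:,0,:]
    w=np.array([ray(c,u,v,z)[:2] for u,v in p],np.float32)
    r=cv2.minAreaRect(w); return np.round(r[0],1),np.round(r[1],1),round(r[2],2)
x=np.arange(640)[None]+0*np.arange(480)[:,None]; y=np.arange(480)[:,None]+0*x
H,S,V=[hsv[...,i].astype(int) for i in range(3)]
box=lambda a,b,e,f:(x>a)&(x<b)&(y>e)&(y<f)
print('wood')
org=(H<14)&(S>150)&(V>110)&box(390,440,185,285)
org=cv2.morphologyEx(org.astype(np.uint8),cv2.MORPH_CLOSE,np.ones((7,7)))
for m in blobs(org,200): print(rect(m,50), m.sum())
tray=((S<60)&(V>110)&box(385,440,185,285))|org.astype(bool)
for m in blobs(cv2.morphologyEx(tray.astype(np.uint8),cv2.MORPH_CLOSE,np.ones((5,5))),300): print('tray',rect(m,30), m.sum())
print('dial'); 
for m in blobs((V>130)&(S<90)&box(240,300,185,225),80): print(rect(m,75),m.sum())
print('stand')
blk=(V<45)&box(235,300,215,268)
for m in blobs(blk,50): print(rect(m,35),m.sum(), x[m].min(),x[m].max(),y[m].min(),y[m].max())
print('bar')
bar=cv2.morphologyEx(((V>125)&(S<60)&box(462,560,205,270)).astype(np.uint8),cv2.MORPH_CLOSE,np.ones((15,15)))
for m in blobs(bar,300): print(rect(m,14),m.sum())
for m in blobs((V<50)&box(462,560,205,270),20): print('mk',rect(m,54),m.sum(),x[m].mean(),y[m].mean())
a=cv2.resize(im[185:270,225:310],(400,400),interpolation=2); b=cv2.resize(im[195:280,465:550],(400,400),interpolation=2)
cv2.imwrite('pics/c1.png',cv2.cvtColor(np.hstack([a,b]),cv2.COLOR_RGB2BGR))
```

```text
wood
(array([525.9, -34.2]), array([ 57.1, 154.5]), 81.73) 1593
tray (array([526.8, -36.3]), array([ 77.6, 180.8]), 82.29) 2338
dial
(array([592.6, 288. ]), array([62.5, 52.1]), 26.23) 449
stand
(array([540.9, 303.5]), array([25.8, 33.6]), 88.88) 85 261 272 226 240
(array([500.5, 314.7]), array([17.9, 49.2]), 32.14) 65 251 272 245 254
bar
(array([ 505. , -274.4]), array([ 68.7, 172.2]), 8.95) 2021
mk (array([ 504.1, -208.6]), array([23.2, 17.5]), 6.74) 60 490.03333333333336 237.11666666666667
```

View pics/c1.png

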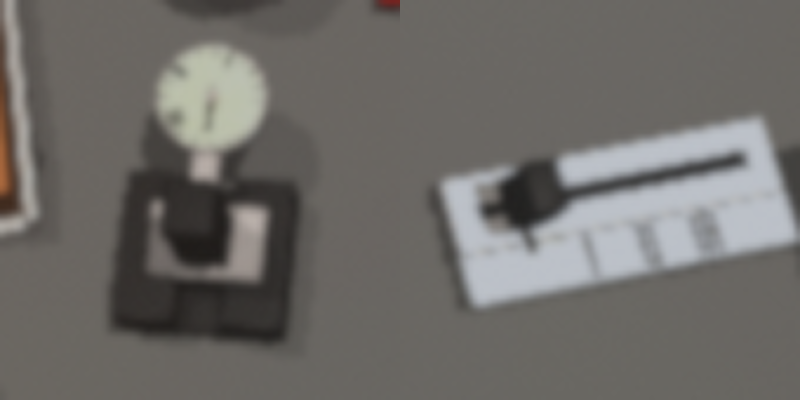

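The crop shows the black gauge on its block: the grey foot's centre is near top-pixel (269,237) and the dial's near (270,206). The marker is at (490,237), with the marks lying to its right in the order one, two, three lines.

```bash
cat >> h.py <<'E'
from scipy.spatial.transform import Rotation as Ro
def rot(r): return Ro.from_euler('xyz',r)
def plan(p0,r0,tgt,yaw):
    """turn (deg about tool z, tool pointing down) then shift in the tool axes after it"""
    R1=Ro.from_euler('xyz',[np.pi,0,yaw]); 
    return np.round((rot(r0).inv()*R1).as_rotvec(degrees=True),2), np.round(R1.inv().apply(np.array(tgt,float)-p0),1)
E
python3 - <<'E'
from h import *
c=ctrl.calibration('top'); s=ctrl.read_state()
f=ray(c,269.2,236.6,43);d=ray(c,270.05,205.6,75)
print(f,d,np.linalg.norm((d-f)[:2]),np.degrees(np.arctan2(*(d-f)[1::-1])))
for n,t in (('stand tl',(253.7,222.2)),('tr',(288.8,224.3)),('br',(285.6,256)),('bl',(248.8,253))): print(n,ray(c,*t,35))
p=s['eef_pos']
for t in ([480,-250,330],[440,-40,330],[440,290,330]):
  print(plan(p,s['tool_rot'],t,0)); p=np.array(t,float)
w=ctrl.calibration('wrist'); C=-np.array(w['R']).T@np.array(w['t']).ravel()
print(C-s['eef_pos'], rot(s['tool_rot']).inv().apply(C-s['eef_pos']), (rot(s['tool_rot']).inv()*Ro.from_matrix(np.array(w['R']).T)).as_matrix().round(2),w['mtx'][0])
E
```

```text
[530.20308075 296.408339    43.        ] [595.21481727 289.57787805  75.        ] 65.3695730606238 -5.997779019632303
stand tl [568.47424937 333.14677287  35.        ]
tr [559.72022257 250.70215283  35.        ]
br [484.32080947 260.18561257  35.        ]
bl [495.13294022 345.30822278  35.        ]
(array([-7.000e-02,  1.000e-02,  2.571e+01]), array([ 198.1, -335.2, -136.8]))
(array([-7.000e-02,  1.000e-02,  2.571e+01]), array([ -40., -210.,   -0.]))
(array([-7.000e-02,  1.000e-02,  2.571e+01]), array([   0., -330.,   -0.]))
[ 75.70402793  35.34039108 180.35823144] [  83.54235658    0.78940091 -180.35849366] [[-0.   -0.95 -0.32]
 [ 1.   -0.    0.  ]
 [-0.   -0.32  0.95]] [429.41897632   0.         319.48722584]
```

Run:
```python
from h import *
s=ctrl.read_state();p=s['eef_pos']
for t in ([560,-240,300],[580,-40,300],[580,290,300]):
  print(plan(p,s['tool_rot'],t,-.105)); p=np.array(t,float)
```

```text
(array([-7.000e-02,  2.000e-02,  3.173e+01]), array([ 240.4, -372.5, -106.8]))
(array([-7.000e-02,  2.000e-02,  3.173e+01]), array([  -1.1, -201. ,   -0. ]))
(array([-7.000e-02,  2.000e-02,  3.173e+01]), array([ -34.6, -328.2,   -0. ]))
```

Request:
carry_out(
  deltas=[0, 0, 10.57, 0, 0, -0.035, -1, 0, 0, 10.57, 0, 0, -0.036, -1, 0, 0, 10.57, 0, 0, -0.036, -1, 0, 0, 0, 0.034, -0.053, 0, -1, 0, 0, 0, 0.034, -0.053, 0, -1, 0, 0, 0, 0.034, -0.053, 0, -1, 0, 0, 0, 0.034, -0.053, 0, -1, 0, 0, 0, 0.034, -0.053, 0, -1, 0, 0, 0, 0.034, -0.053, 0, -1, 0, 0, 0, 0.034, -0.053, 0, -1, 0, 0, 0, 0, 0, 0, -1],
)

```text
clock: 1.58
eef_pos: [559.3, -236.8, 300.1]
tool_rot: [-3.137, -0.001, -0.094]
force: [-0.3, -0.3, 0.3]
width: 85.7
gripper_force: 0.0
```

Run:
```python
from h import *
import json
im,c=grab('wrist','w_tally.png'); json.dump({k:np.array(v).tolist() for k,v in c.items()},open('w_tally.json','w'))
```

Request:
carry_out(
  deltas=[0, 0, 0, 0, -0.05, 0, -1, 0, 0, 0, 0, -0.05, 0, -1, 0, 0, 0, 0, -0.05, 0, -1, 0, 0, 0, 0, -0.05, 0, -1, 0, 0, 0, 0, 0, 0, -1],
)

```text
clock: 2.25
eef_pos: [576.3, -41.2, 300.7]
tool_rot: [-3.139, 0.0, -0.099]
force: [1.0, -0.9, -0.6]
width: 85.7
gripper_force: 0.0
```

Run:
```python
from h import *
import json
im,c=grab('wrist','w_rail.png'); json.dump({k:np.array(v).tolist() for k,v in c.items()},open('w_rail.json','w'))
```

Request:
carry_out(
  deltas=[0, 0, 0, -0.006, -0.055, 0, -1, 0, 0, 0, -0.006, -0.055, 0, -1, 0, 0, 0, -0.006, -0.055, 0, -1, 0, 0, 0, -0.006, -0.055, 0, -1, 0, 0, 0, -0.006, -0.055, 0, -1, 0, 0, 0, -0.005, -0.053, 0, -1, 0, 0, 0, 0, 0, 0, -1],
)

```text
clock: 3.18
eef_pos: [575.2, 287.8, 300.0]
tool_rot: [-3.14, 0.001, -0.1]
force: [0.2, -0.7, -0.4]
width: 85.7
gripper_force: 0.0
```

Run:
```python
from h import *
import json
im,c=grab('wrist','w_gauge.png'); json.dump({k:np.array(v).tolist() for k,v in c.items()},open('w_gauge.json','w'))
g=lambda n:cv2.imread('pics/'+n)
cv2.imwrite('pics/v1.png',np.vstack([cv2.resize(np.hstack([g('w_tally.png'),g('w_rail.png')]),(800,300),interpolation=3),np.hstack([cv2.resize(g('w_gauge.png'),(400,300),interpolation=3),np.zeros((300,400,3),np.uint8)])]))
```

```text
(no output)
```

View pics/v1.png

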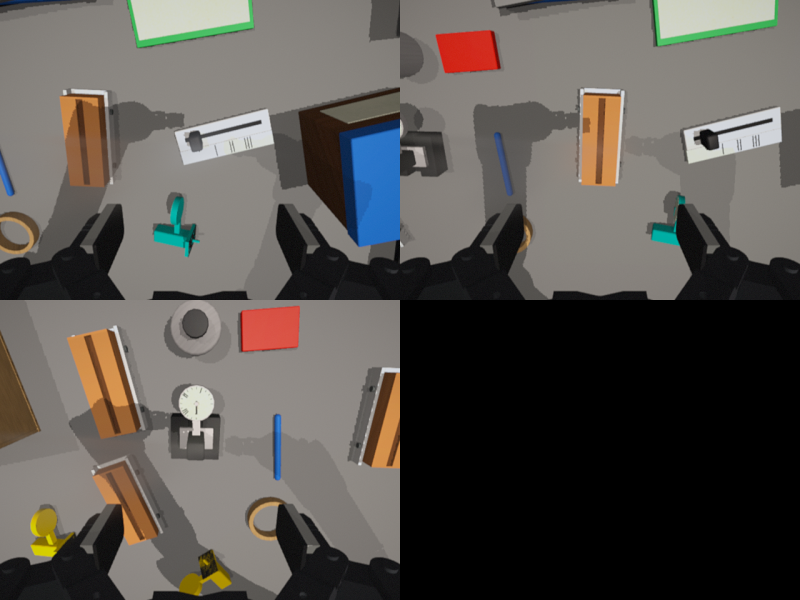

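The wrist views show: the tally bar at (225,135) with marker (195,138); the rail at (600,138) in the second view, which is (400,275) in full pixels; and the gauge with its dial at (392,206) in full pixels. Now to measure these precisely.

```bash
cat > m.py <<'E'
from h import *
import json
def load(n): return cv2.cvtColor(cv2.imread(f'pics/{n}.png'),cv2.COLOR_BGR2HSV).astype(int), {k:np.array(v) for k,v in json.load(open(n+'.json')).items()}
yy,xx=np.mgrid[:480,:640]
box=lambda a,b,e,f:(xx>a)&(xx<b)&(yy>e)&(yy<f)
def big(m):
    n,l,s,ce=cv2.connectedComponentsWithStats(m.astype(np.uint8)); i=1+np.argmax(s[1:,4]); return l==i
def cnt(m): return max(cv2.findContours(m.astype(np.uint8),0,1)[0],key=cv2.contourArea)[:,0,:]
def rect(m,c,z):
    w=np.array([ray(c,u,v,z)[:2] for u,v in cnt(m)],np.float32); r=cv2.minAreaRect(w)
    return np.round(r[0],1),np.round(r[1],1),round(r[2],2)
E
python3 - <<'E'
from m import *
h,c=load('w_gauge'); H,S,V=h[...,0],h[...,1],h[...,2]
d=big((V>140)&(S<70)&box(350,440,130,260)); d=big(cv2.morphologyEx(d.astype(np.uint8),cv2.MORPH_OPEN,np.ones((15,15))))
d=cv2.morphologyEx(d.astype(np.uint8),cv2.MORPH_CLOSE,np.ones((9,9)))
w=np.array([ray(c,u,v,75)[:2] for u,v in cnt(d)],np.float32); cc,r=cv2.minEnclosingCircle(w); print('dial',cc,r, w.mean(0))
ft=(V>95)&(S<45)&box(340,440,200,310)
for z in (43,):
  n,l,s,ce=cv2.connectedComponentsWithStats(((V>110)&(S<60)&box(345,438,245,310)).astype(np.uint8))
  for i in range(1,n):
    if s[i,4]>40: print('foot?',s[i],ce[i],[np.round(ray(c,u,v,43)[:2],1) for u,v in cv2.boxPoints(cv2.minAreaRect(cnt(l==i)))])
st=big((V<60)&box(320,455,230,345)); print('stand',rect(st,c,35),st.sum())
R={}
for n,b in (('w_tally',(90,190,130,310)),('w_rail',(270,380,130,310))):
  h,c=load(n); H,S,V=h[...,0],h[...,1],h[...,2]
  m=big((H<20)&(S>110)&(V>50)&box(*b)); m=big(cv2.morphologyEx(m.astype(np.uint8),cv2.MORPH_CLOSE,np.ones((15,15))))
  for z in (42,51,60): print(n,z,rect(m,c,z))
  R[n]=(m,c,V)
m,c,V=R['w_rail']
for v in range(160,290,10):
  us=np.where(m[v])[0]
  if len(us)>30: print(v,us.min(),us.max(),V[v,us].tolist())
h,c=load('w_tally'); H,S,V=h[...,0],h[...,1],h[...,2]
mk=big((V<75)&box(280,335,195,250)); print('mk',rect(mk,c,54),mk.sum())
br=big(cv2.morphologyEx(((V>110)&(S<45)&box(270,445,160,275)).astype(np.uint8),cv2.MORPH_CLOSE,np.ones((21,21)))); print('bar',rect(br,c,14))
A=cv2.imread('pics/w_tally.png')[160:280,270:440]; B=cv2.imread('pics/w_gauge.png')[160:340,320:490]
cv2.imwrite('pics/v2.png',np.hstack([cv2.resize(A,(440,310),interpolation=2),cv2.resize(B,(293,310),interpolation=2)]))
E
```

```text
dial (583.0348510742188, 216.16195678710938) 55.9840202331543 [582.62366 214.17764]
foot? [ 346  246   92   64 5810] [391.45989673 277.77951807] [array([502.4, 266.1]), array([492.5, 168.3]), array([416.3, 169.3]), array([426.6, 272.2])]
stand (array([375.4, 153.5]), array([11.9, 24.7]), 89.59) 179
w_tally 42 (array([527.4, -37.5]), array([ 71.2, 164.1]), 81.99)
w_tally 51 (array([529.8, -41.8]), array([ 69.7, 160.7]), 81.99)
w_tally 60 (array([532.1, -46.1]), array([ 68.2, 157.4]), 81.99)
w_rail 42 (array([527. , -36.9]), array([ 61. , 163.1]), 82.01)
w_rail 51 (array([529.7, -37.2]), array([ 59.8, 159.8]), 82.01)
w_rail 60 (array([532.4, -37.5]), array([ 58.5, 156.4]), 82.01)
160 293 352 [191, 204, 206, 205, 206, 206, 205, 206, 204, 205, 206, 206, 204, 205, 206, 205, 205, 206, 205, 205, 207, 206, 206, 208, 200, 148, 115, 118, 119, 120, 120, 120, 119, 119, 105, 135, 202, 210, 207, 207, 206, 206, 206, 206, 207, 207, 206, 206, 206, 206, 206, 207, 206, 206, 207, 207, 207, 206, 207, 207]
170 293 351 [203, 208, 206, 205, 208, 206, 207, 206, 206, 206, 206, 207, 205, 207, 206, 206, 208, 20
[... 2870 characters left out ...]
10, 211]
270 291 345 [203, 207, 206, 205, 205, 206, 206, 207, 207, 207, 206, 207, 206, 208, 207, 208, 207, 207, 208, 208, 210, 206, 173, 132, 119, 123, 123, 121, 123, 123, 118, 109, 152, 206, 211, 210, 209, 209, 209, 208, 210, 210, 209, 210, 210, 210, 211, 210, 210, 210, 210, 211, 210, 211, 211]
280 291 344 [203, 208, 208, 207, 207, 207, 208, 208, 207, 208, 207, 208, 208, 209, 209, 209, 209, 209, 209, 210, 213, 205, 156, 116, 119, 119, 120, 118, 117, 119, 116, 135, 187, 210, 212, 210, 210, 210, 211, 210, 209, 210, 211, 210, 211, 209, 211, 210, 210, 211, 211, 210, 211, 210]
mk (array([ 524.9, -228.9]), array([38.6, 16.4]), 87.28) 233
bar (array([ 506.6, -276.1]), array([203.5, 132.1]), 84.71)
```

View pics/v2.png

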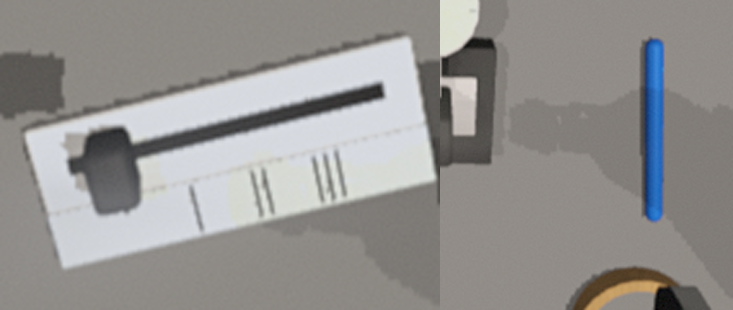

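Run:
```python
from m import *
h,c=load('w_gauge'); H,S,V=h[...,0],h[...,1],h[...,2]
d=big((V>140)&(S<70)&box(270,360,130,200)); d=big(cv2.morphologyEx(d.astype(np.uint8),cv2.MORPH_OPEN,np.ones((19,19))))
d=cv2.morphologyEx(d.astype(np.uint8),cv2.MORPH_CLOSE,np.ones((9,9)))
w=np.array([ray(c,u,v,75)[:2] for u,v in cnt(d)],np.float32); cc,r=cv2.minEnclosingCircle(w); print('dial',cc,r, cv2.fitEllipse(w))
n,l,s,ce=cv2.connectedComponentsWithStats(((V>110)&(S<60)&box(275,355,195,260)).astype(np.uint8))
for i in range(1,n):
    if s[i,4]>20: print('foot?',s[i],ce[i],[np.round(ray(c,u,v,43)[:2],1).tolist() for u,v in cv2.boxPoints(cv2.minAreaRect(cnt(l==i)))])
st=big((V<75)&box(265,360,185,265)); print('stand',rect(st,c,35),st.sum())
h,c=load('w_rail'); V=h[...,2].astype(float); P=[]
for v in range(160,292,4):
    g=V[v,308:340]; k=np.where(g<165)[0]
    a,b=k[0],k[-1]; ea=308+a-(165-g[a])/(g[a-1]-g[a]); eb=308+b+(165-g[b])/(g[b+1]-g[b])
    P.append(ray(c,(ea+eb)/2,v,51)[:2])
P=np.array(P); k=np.polyfit(P[:,0],P[:,1],1); print('slot yaw',np.degrees(np.arctan(k[0])),'y at x=525',np.polyval(k,525),'res',np.std(P[:,1]-np.polyval(k,P[:,0])))
h,c=load('w_tally'); s=2.588
q=[ray(c,270+a/s,160+b/s,14)[:2] for a,b in ((197,208),(262,192),(330,176))]; print('marks',q,[np.linalg.norm(q[i+1]-q[i]) for i in (0,1)])
q=[ray(c,270+a/s,160+b/s,14)[:2] for a,b in ((24,131),(408,38),(436,180),(65,268))]; print('barcorners',q)
print('mkr top corners',[ray(c,270+a/s,160+b/s,54)[:2] for a,b in ((90,150),(135,143),(140,207),(97,213))])
A=cv2.imread('pics/w_gauge.png')[120:270,260:370]
cv2.imwrite('pics/v3.png',cv2.resize(A,(440,600),interpolation=2))
```

```text
dial (596.9793701171875, 290.2419738769531) 27.268260955810547 ((598.5359497070312, 289.63006591796875), (47.60502624511719, 53.18088912963867), 1.7122080326080322)
foot? [ 287  196   55   43 1289] [314.88130334 216.58960434] [[517.8, 328.3], [563.4, 322.6], [557.8, 266.8], [512.0, 270.7]]
foot? [276 196  79  64 597] [327.53768844 246.88274707] [[564.6, 334.0], [556.4, 253.4], [486.5, 258.6], [495.0, 343.3]]
stand (array([548.6, 322.4]), array([35.1, 47.5]), 82.22) 802
slot yaw -8.062702341868055 y at x=525 -36.73630952464187 res 0.06391635168122399
marks [array([ 483.72751376, -259.80744801]), array([ 488.49455801, -288.85893291]), array([ 493.09156284, -318.92437561])] [np.float64(29.43999806822303), np.float64(30.414853241623362)]
barcorners [array([ 525.72650119, -187.86779953]), array([ 550.75487302, -353.72374508]), array([ 486.95095377, -365.12068911]), array([ 460.7495636 , -198.40508239])]
mkr top corners [array([ 525.57009564, -218.02981749]), array([ 526.77771564, -236.12094455]), array([ 499.90759256, -235.67627369]), array([ 498.96579607, -218.0818624 ])]
```

View pics/v3.png

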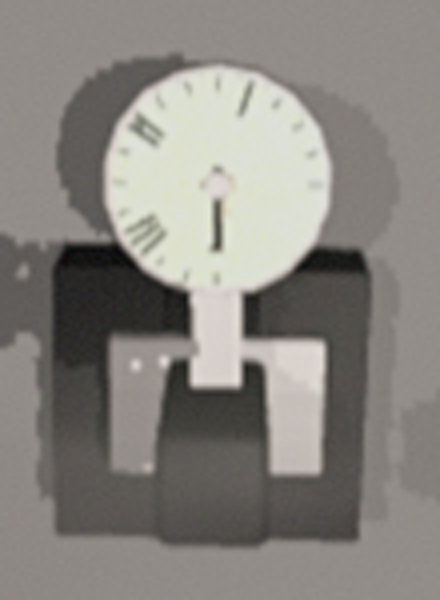

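Run:
```python
from m import *
h,c=load('w_gauge'); f=lambda a,b,z:np.round(ray(c,260+a/4,120+b/4,z)[:2],1)
print('foot',[f(*p,43) for p in ((110,338),(327,340),(325,475),(109,474))],f(217.5,407,43))
print('stand',[f(*p,35) for p in ((57,268),(369,273),(359,540),(57,535))], f(211,404,35))
print('handletop',f(213,545,113),f(162,543,113),f(267,543,113), f(215,362,113))
print('dial',f(218,178,75))
```

```text
foot [array([554.4, 323.2]), array([548.1, 266.8]), array([511.1, 270.5]), array([517.2, 328.1])] [532.9 297.2]
stand [array([572.6, 335.5]), array([563. , 254.1]), array([488.6, 262.6]), array([498.4, 345.6])] [531.6 299.2]
handletop [520.5 298.7] [522.2 310.3] [519.8 286.4] [563.4 293.7]
dial [597.8 289.9]
```

Measured: gauge at (532.8, 297.4), yaw −6.5° (foot and dial agree, dial 64.9 mm ahead, dial radius 27 mm). The rail's slot passes y = −36.7 at x = 525, yaw −8.06°. The marker is at about 12 mm. Next, over the gauge.

Run:
```python
from h import *
s=ctrl.read_state();print(s['eef_pos'],s['tool_rot'],plan(s['eef_pos'],s['tool_rot'],[532.8,297.4,68],-.1134))
```

```text
[576.22780081 284.03240754 300.19129955] [ 3.14022585e+00  2.01646057e-04 -1.04327640e-01] (array([0.08, 0.01, 0.52]), array([-44.7,  -8.4, 232.2]))
```

Request:
carry_out(
  deltas=[0, 0, 0.5, -0.022, -0.004, 0.03, -1, 0, 0, 0, -0.0227, -0.0044, 0.03, -1, 0, 0, 0, 0, 0, 0.05, -1, 0, 0, 0, 0, 0, 0.03, -1, 0, 0, 0, 0, 0, 0, -1, 0, 0, 0, 0, 0, 0, -1],
)

```text
clock: 3.98
eef_pos: [534.2, 296.4, 162.3]
tool_rot: [-3.141, -0.002, -0.116]
force: [0.0, -0.2, 0.7]
width: 85.4
gripper_force: 0.0
```

Run:
```python
from h import *
s=ctrl.read_state();print(s['eef_pos'],s['tool_rot'],plan(s['eef_pos'],s['tool_rot'],[532.8,297.4,68],-.1134))
im,c=grab('wrist','w2.png')
for n,X in (('dial',(597,290,75)),('top',(532.8,297.4,113))): print(n,proj(c,X))
```

```text
[534.22744943 296.35363111 162.30458614] [-3.14106383e+00 -2.44444541e-03 -1.16266123e-01] (array([-0.03, -0.14, -0.16]), array([-1.5, -0.9, 94.3]))
dial [316.88594086 132.04680592]
top [316.94729309 253.85368125]
```

View pics/w2.png

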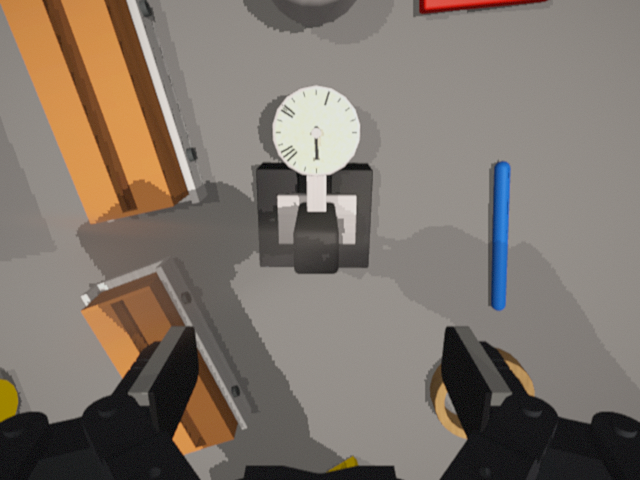

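The gauge sits squarely between the open fingers; the dial is at (317,131), as predicted. Going down and gripping.

Request:
carry_out(
  deltas=[0, 0, 0, -0.0015, -0.001, 0.03, -1, 0, 0, 0, 0, 0, 0.03, -1, 0, 0, 0, 0, 0, 0.02, -1, 0, 0, 0, 0, 0, 0.014, -1, 0, 0, 0, 0, 0, 0, -1, 0, 0, 0, 0, 0, 0, 1, 0, 0, 0, 0, 0, 0, 1, 0, 0, 0, 0, 0, 0, 1, 0, 0, 0, 0, 0, 0, 1, 0, 0, 0, 0, 0, 0, 1],
)

```text
clock: 5.28
eef_pos: [531.2, 299.1, 67.3]
tool_rot: [-3.141, -0.001, -0.113]
force: [0.1, -0.7, 3.9]
width: 23.8
gripper_force: 62.4
```

Request:
carry_out(
  deltas=[0, 0, 0, 0, 0, -0.02, 1, 0, 0, 0, 0, 0, -0.03, 1, 0, 0, 0, 0, 0, -0.04, 1, 0, 0, 0, 0, 0, -0.04, 1, 0, 0, 0, 0, 0, 0, 1, 0, 0, 0, 0, 0, 0, 1],
)

```text
clock: 6.02
eef_pos: [529.7, 298.5, 195.4]
tool_rot: [3.14, 0.002, -0.113]
force: [-0.4, -0.5, -3.4]
width: 23.6
gripper_force: 61.7
```

Run:
```python
from h import *
s=ctrl.read_state();print(s['eef_pos'],s['tool_rot'],s['force'],s['width']);
x=500
print(plan(s['eef_pos'],s['tool_rot'],[x,-36.74-(x-525)*.1417,150],np.radians(-8.06)))
im,c=grab('wrist','w3.png')
g=np.vstack([cv2.resize(im[60:300,200:440],(400,400))])
cv2.imwrite('pics/w3c.png',cv2.cvtColor(g,cv2.COLOR_RGB2BGR))
```

```text
[529.74057493 298.47585315 195.43416582] [ 3.13993386e+00  2.26670836e-03 -1.13330189e-01] [-0.41047304 -0.48584992 -3.44957144] 23.6497875492786
(array([0.1 , 0.13, 1.57]), array([ 17.1, 332.6,  45.4]))
```

View pics/w3c.png

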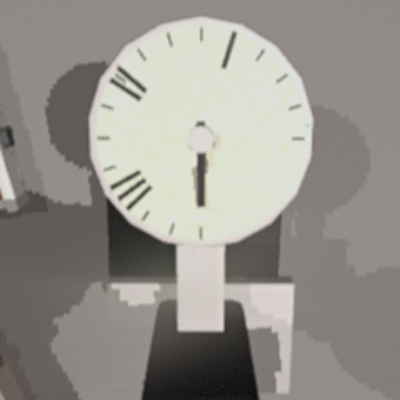

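Gauge lifted, probe fully out (pointer to the handle). On to the rail.

Request:
carry_out(
  deltas=[0, 0, 1.57, 0, 0, 0, 1, 0, 0, 0, 0, 0.05, 0, 1, 0, 0, 0, 0.004, 0.055, 0, 1, 0, 0, 0, 0.004, 0.055, 0, 1, 0, 0, 0, 0.004, 0.055, 0, 1, 0, 0, 0, 0.004, 0.055, 0, 1, 0, 0, 0, 0.001, 0.04, 0, 1, 0, 0, 0, 0, 0.022, 0.02, 1, 0, 0, 0, 0, 0, 0.02, 1, 0, 0, 0, 0, 0, 0, 1, 0, 0, 0, 0, 0, 0, 1],
)

```text
clock: 7.45
eef_pos: [501.5, -31.6, 157.0]
tool_rot: [-3.141, -0.0, -0.14]
force: [0.3, 0.2, -3.7]
width: 23.7
gripper_force: 61.6
```

Run:
```python
from h import *
im,c=grab('wrist','w4.png')
s=ctrl.read_state();p=s['eef_pos'];print(p,s['tool_rot'],s['force'])
x=p[0]; print(plan(p,s['tool_rot'],[x,-36.74-(x-525)*.1417,150],np.radians(-8.06)))
V=cv2.cvtColor(im,cv2.COLOR_RGB2HSV)
m=((V[...,2]>140)&(V[...,1]<70)).astype(np.uint8); m[:, :250]=0; m[:,390:]=0; m[:80]=0; m[230:]=0
m=cv2.morphologyEx(m,cv2.MORPH_OPEN,np.ones((31,31))); n,l,st,ce=cv2.connectedComponentsWithStats(m); i=1+np.argmax(st[1:,4]); print('dial px',ce[i],st[i])
d=rot(s['tool_rot']).apply([64,0,0]); print('pred',proj(c,p+d+[0,0,-32.3+40]), 'mm/px', 1/np.linalg.norm(proj(c,p+d+[0,1,8])-proj(c,p+d+[0,0,8])))
# slot, visible both sides of the gauge
w=V[...,2].astype(int); wood=(V[...,0]<20)&(V[...,1]>110)
rows=[]
for v in range(0,480,6):
    us=np.where(wood[v,200:440])[0]
    if len(us)>60: rows.append((v,200+us.min(),200+us.max()))
print(rows)
```

```text
[501.80735811 -31.5883904  157.30927941] [-3.14134451e+00 -1.01941913e-03 -1.40236276e-01] [ 0.36644797  0.24247894 -2.2149063 ]
(array([-0.01, -0.06,  0.03]), array([0.3, 1.8, 7.3]))
dial px [324.5        139.84799415] [ 255   87  124  112 9572]
pred [317.88242491 147.94934604] mm/px 0.39382071442182925
[(60, np.int64(274), np.int64(369)), (66, np.int64(273), np.int64(369)), (72, np.int64(273), np.int64(369))]
```

View pics/w4.png

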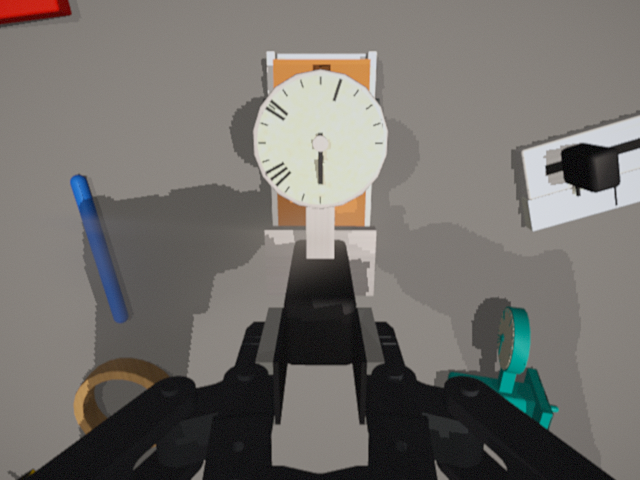

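The dial (320,140) reads 0, and the gauge hangs over the rail with the slot's far end at about (322,66). I'll compare the slot with the gauge's own centre line in this picture.

Run:
```python
from h import *
im=cv2.cvtColor(cv2.imread('pics/w4.png'),cv2.COLOR_BGR2HSV)[...,2].astype(int)
for v in (64,67,70): print(v,im[v,300:342].tolist())
for v in (215,225,240): print(v,im[v,300:342].tolist())
print(im[215,262:300].tolist(),im[215,342:380].tolist())
b=cv2.imread('pics/w4.png'); m=((b.min(2)>150)).astype(np.uint8); 
for v in (100,120,140,160): u=np.where(m[v,240:400])[0]+240; print(v,u.min(),u.max(),(u.min()+u.max())/2)
```

```text
64 [211, 210, 210, 210, 210, 211, 211, 210, 210, 210, 211, 210, 198, 182, 178, 180, 180, 181, 179, 176, 176, 174, 170, 167, 169, 169, 168, 170, 169, 171, 188, 208, 211, 211, 209, 210, 210, 210, 210, 211, 210, 209]
67 [205, 206, 206, 206, 205, 206, 206, 206, 206, 206, 208, 206, 184, 126, 99, 107, 117, 118, 116, 105, 102, 106, 116, 116, 119, 117, 117, 119, 110, 102, 164, 206, 209, 207, 207, 206, 207, 208, 207, 207, 207, 206]
70 [207, 207, 208, 208, 207, 207, 204, 204, 202, 204, 202, 192, 171, 139, 142, 160, 170, 179, 189, 195, 199, 196, 190, 182, 176, 160, 150, 140, 124, 117, 161, 199, 204, 204, 205, 207, 208, 208, 209, 209, 208, 208]
215 [153, 154, 151, 152, 150, 163, 196, 209, 210, 209, 210, 211, 209, 210, 210, 208, 209, 210, 210, 210, 209, 209, 209, 209, 209, 209, 208, 208, 208, 209, 211, 213, 214, 212, 206, 198, 196, 196, 195, 197, 196, 195]
225 [140, 141, 139, 141, 140, 154, 192, 206, 207, 208, 207, 208, 209, 208, 207, 205, 206, 207, 208, 208, 207, 206, 207, 207, 207, 208, 206, 208, 207, 208, 209, 213, 213, 209, 185, 173, 173, 175, 172, 176, 174, 175]
240 [113, 110, 113, 110, 110, 119, 162, 197, 202, 201, 201, 201, 203, 202, 201, 200, 201, 202, 203, 203, 203, 202, 202, 203, 202, 203, 202, 202, 202, 204, 205, 207, 209, 203, 153, 119, 117, 110, 109, 120, 136, 151]
[96, 97, 95, 98, 98, 95, 96, 96, 96, 104, 140, 167, 170, 169, 169, 162, 153, 151, 150, 152, 152, 151, 151, 153, 151, 152, 152, 152, 152, 152, 152, 152, 152, 151, 153, 153, 151, 153] [196, 196, 197, 197, 196, 197, 197, 196, 197, 196, 196, 197, 195, 197, 194, 197, 196, 196, 197, 197, 196, 196, 198, 209, 214, 215, 216, 210, 169, 132, 129, 130, 129, 131, 130, 130, 130, 129]
100 265 375 320.0
120 256 384 320.0
140 254 386 320.0
160 257 383 320.0
```

Request:
carry_out(
  deltas=[0, 0, 0, 0, 0.0009, 0.015, 1, 0, 0, 0, 0, 0, 0.02, 1, 0, 0, 0, 0, 0, 0.013, 1, 0, 0, 0, 0, 0, 0, 1, 0, 0, 0, 0, 0, 0, 1],
)

```text
clock: 8.12
eef_pos: [501.7, -32.9, 109.4]
tool_rot: [-3.141, -0.001, -0.141]
force: [-0.2, -0.6, -2.2]
width: 24.3
gripper_force: 61.6
```

Run:
```python
from h import *
im,c=grab('wrist','w5.png')
s=ctrl.read_state();print(s['eef_pos'],s['tool_rot'],s['force'])
v=cv2.cvtColor(im,cv2.COLOR_RGB2HSV)[...,2].astype(int)
for r in range(24,76,6): print(r,v[r,304:340].tolist())
m=im.min(2)>150
for r in (100,120,140,160): u=np.where(m[r,240:400])[0]+240; print(r,u.min(),u.max(),(u.min()+u.max())/2)
```

```text
[501.76971135 -32.88415924 109.52440735] [-3.14139902e+00 -1.54396412e-03 -1.40671624e-01] [ 0.29723881  1.23051614 -2.08199568]
24 [136, 136, 137, 135, 136, 138, 135, 135, 137, 136, 133, 136, 136, 134, 134, 135, 136, 136, 135, 134, 136, 135, 136, 133, 136, 136, 136, 138, 135, 136, 134, 135, 137, 133, 136, 137]
30 [137, 137, 136, 135, 137, 137, 136, 137, 135, 137, 136, 136, 137, 136, 136, 134, 136, 137, 136, 137, 137, 136, 136, 136, 135, 137, 135, 137, 136, 138, 135, 136, 135, 135, 137, 136]
36 [137, 135, 137, 137, 137, 137, 138, 135, 134, 136, 136, 137, 137, 136, 136, 138, 136, 138, 135, 137, 136, 135, 137, 135, 136, 137, 136, 137, 137, 135, 136, 133, 135, 137, 138, 138]
42 [136, 136, 137, 139, 136, 138, 138, 138, 135, 136, 137, 137, 135, 136, 135, 136, 137, 137, 137, 137, 136, 137, 137, 138, 137, 136, 137, 138, 137, 136, 138, 137, 135, 139, 137, 136]
48 [217, 215, 217, 217, 217, 216, 216, 217, 217, 218, 217, 219, 217, 217, 217, 216, 216, 216, 217, 217, 217, 218, 218, 219, 218, 217, 217, 216, 216, 216, 218, 217, 217, 217, 216, 217]
54 [212, 214, 214, 213, 213, 213, 213, 213, 213, 214, 214, 214, 215, 214, 214, 213, 213, 214, 213, 212, 214, 213, 213, 213, 214, 213, 214, 214, 213, 214, 213, 213, 214, 213, 213, 214]
60 [206, 207, 208, 207, 184, 127, 101, 102, 103, 108, 107, 99, 82, 75, 73, 74, 81, 80, 83, 81, 81, 87, 101, 104, 79, 115, 185, 206, 208, 208, 207, 206, 206, 207, 207, 207]
66 [205, 205, 207, 207, 185, 129, 113, 120, 118, 118, 121, 122, 119, 118, 119, 120, 120, 120, 118, 121, 120, 119, 119, 121, 108, 117, 183, 207, 207, 207, 207, 207, 207, 207, 206, 207]
72 [188, 188, 184, 187, 193, 194, 198, 204, 208, 212, 211, 212, 213, 215, 214, 214, 214, 214, 215, 213, 214, 213, 213, 212, 208, 204, 199, 198, 194, 194, 190, 188, 189, 185, 186, 195]
100 258 382 320.0
120 256 384 320.0
140 254 386 320.0
160 257 383 320.0
```

Request:
carry_out(
  deltas=[0, 0, 0, 0, -0.0004, 0.003, 1, 0, 0, 0, 0, 0, 0.003, 1, 0, 0, 0, 0, 0, 0, 1],
)

```text
clock: 8.55
eef_pos: [500.8, -32.5, 102.6]
tool_rot: [3.142, 0.001, -0.141]
force: [0.5, -0.2, -2.3]
width: 24.2
gripper_force: 61.6
```

Request:
carry_out(
  deltas=[0, 0, 0, 0, 0, 0.003, 1, 0, 0, 0, 0, 0, 0, 1],
)

```text
clock: 8.8
eef_pos: [500.9, -32.5, 99.6]
tool_rot: [3.142, 0.001, -0.141]
force: [0.0, 1.0, -2.7]
width: 23.6
gripper_force: 61.6
```

Request:
carry_out(
  deltas=[0, 0, 0, 0, 0, 0.003, 1, 0, 0, 0, 0, 0, 0, 1],
)

```text
clock: 9.05
eef_pos: [500.9, -32.5, 96.6]
tool_rot: [3.142, 0.0, -0.141]
force: [-0.7, -0.6, -3.5]
width: 23.8
gripper_force: 61.6
```

Request:
carry_out(
  deltas=[0, 0, 0, 0, 0, 0.003, 1, 0, 0, 0, 0, 0, 0, 1],
)

```text
clock: 9.3
eef_pos: [501.4, -32.6, 94.0]
tool_rot: [-3.142, -0.001, -0.141]
force: [-1.1, 0.9, 2.0]
width: 23.7
gripper_force: 62.1
```

Request:
carry_out(
  deltas=[0, 0, 0, 0, 0, 0.0015, 1, 0, 0, 0, 0, 0, 0, 1],
)

```text
clock: 9.55
eef_pos: [501.3, -32.6, 92.5]
tool_rot: [-3.142, -0.001, -0.141]
force: [0.9, 0.1, 1.4]
width: 24.0
gripper_force: 62.2
```

Request:
carry_out(
  deltas=[0, 0, 0, 0, 0, 0.0007, 1, 0, 0, 0, 0, 0, 0, 1],
)

```text
clock: 9.8
eef_pos: [501.3, -32.5, 91.7]
tool_rot: [-3.142, -0.0, -0.141]
force: [-0.2, -0.7, 2.7]
width: 24.1
gripper_force: 62.2
```

Request:
carry_out(
  deltas=[0, 0, 0, 0, 0, 0.0008, 1, 0, 0, 0, 0, 0, 0, 1],
)

```text
clock: 10.05
eef_pos: [501.2, -32.6, 90.8]
tool_rot: [-3.142, -0.0, -0.141]
force: [-0.0, -0.4, 2.4]
width: 23.8
gripper_force: 62.2
```

Run:
```python
from h import *
im,c=grab('wrist','w6.png'); im2,_=grab('scene')
s=ctrl.read_state();print(s['eef_pos'],s['tool_rot'],s['force'])
p=proj(ctrl.calibration('scene'),s['eef_pos']).astype(int); x,y=p
b=im2[max(0,y-60):y+60,max(0,x-60):x+60]
g=np.hstack([cv2.resize(im[60:300,200:440],(400,400)),cv2.resize(b,(400,400),interpolation=2)])
cv2.imwrite('pics/w6c.png',cv2.cvtColor(g,cv2.COLOR_RGB2BGR))
```

```text
[501.20859521 -32.53440262  90.85561903] [-3.14156116e+00 -2.45204374e-04 -1.40790345e-01] [-0.09980634 -0.18445583  2.29360216]
```

View pics/w6c.png

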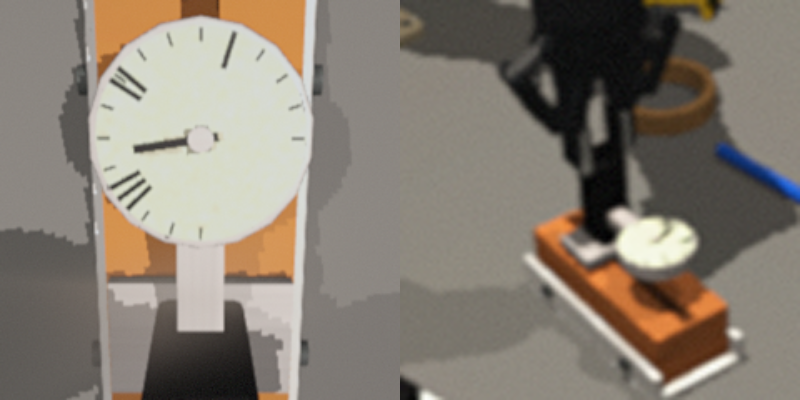

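The pointer at (135,148 in crop) is 81° clockwise, so the probe is 4.5 mm in and the foot is not down yet. The 8 mm case would come 2.5 mm further on.

Request:
carry_out(
  deltas=[0, 0, 0, 0, 0, 0.0008, 1, 0, 0, 0, 0, 0, 0.0007, 1, 0, 0, 0, 0, 0, 0, 1],
)

```text
clock: 10.52
eef_pos: [501.2, -32.5, 89.3]
tool_rot: [-3.142, -0.0, -0.141]
force: [-0.0, 0.3, 2.4]
width: 23.9
gripper_force: 62.2
```

Request:
carry_out(
  deltas=[0, 0, 0, 0, 0, 0.0005, 1, 0, 0, 0, 0, 0, 0, 1],
)

```text
clock: 10.78
eef_pos: [501.2, -32.5, 88.8]
tool_rot: [-3.142, -0.0, -0.141]
force: [0.1, -0.7, 3.1]
width: 23.8
gripper_force: 62.3
```

Request:
carry_out(
  deltas=[0, 0, 0, 0, 0, 0.0005, 1, 0, 0, 0, 0, 0, 0, 1],
)

```text
clock: 11.02
eef_pos: [501.1, -32.5, 88.3]
tool_rot: [-3.142, -0.0, -0.141]
force: [0.7, 0.3, 3.8]
width: 23.9
gripper_force: 62.3
```

Request:
carry_out(
  deltas=[0, 0, 0, 0, 0, 0.0005, 1, 0, 0, 0, 0, 0, 0, 1],
)

```text
clock: 11.28
eef_pos: [501.1, -32.6, 87.8]
tool_rot: [-3.142, -0.0, -0.141]
force: [-0.0, 0.2, 2.7]
width: 24.2
gripper_force: 62.3
```

Request:
carry_out(
  deltas=[0, 0, 0, 0, 0, 0.0005, 1, 0, 0, 0, 0, 0, 0, 1],
)

```text
clock: 11.52
eef_pos: [501.1, -32.5, 87.3]
tool_rot: [3.142, -0.0, -0.141]
force: [0.3, -0.4, 3.5]
width: 24.1
gripper_force: 62.3
```

Request:
carry_out(
  deltas=[0, 0, 0, 0, 0, 0.0005, 1, 0, 0, 0, 0, 0, 0, 1],
)

```text
clock: 11.78
eef_pos: [501.1, -32.5, 86.8]
tool_rot: [-3.142, -0.0, -0.141]
force: [1.3, -0.2, 3.4]
width: 23.7
gripper_force: 62.3
```

Request:
carry_out(
  deltas=[0, 0, 0, 0, 0, 0.0008, 1, 0, 0, 0, 0, 0, 0, 1],
)

```text
clock: 12.02
eef_pos: [501.1, -32.5, 86.0]
tool_rot: [-3.142, 0.0, -0.141]
force: [0.9, -0.9, 3.7]
width: 24.2
gripper_force: 62.3
```

Request:
carry_out(
  deltas=[0, 0, 0, 0, 0, 0.0006, 1, 0, 0, 0, 0, 0, 0, 1],
)

```text
clock: 12.28
eef_pos: [501.1, -32.5, 85.4]
tool_rot: [-3.142, -0.0, -0.141]
force: [0.6, -0.0, 4.6]
width: 24.3
gripper_force: 62.4
```

Request:
carry_out(
  deltas=[0, 0, 0, 0, 0, 0.0005, 1, 0, 0, 0, 0, 0, 0, 1],
)

```text
clock: 12.52
eef_pos: [501.1, -32.6, 85.0]
tool_rot: [3.142, -0.0, -0.141]
force: [0.4, 0.5, 3.9]
width: 23.8
gripper_force: 62.5
```

Request:
carry_out(
  deltas=[0, 0, 0, 0, 0, 0.0005, 1, 0, 0, 0, 0, 0, 0, 1],
)

```text
clock: 12.78
eef_pos: [501.1, -32.6, 84.7]
tool_rot: [-3.142, -0.0, -0.141]
force: [-1.3, -0.4, 6.8]
width: 23.9
gripper_force: 62.8
```

Request:
carry_out(
  deltas=[0, 0, 0, 0, 0, 0.0004, 1, 0, 0, 0, 0, 0, 0, 1],
)

```text
clock: 13.02
eef_pos: [501.2, -32.6, 84.5]
tool_rot: [-3.142, -0.0, -0.141]
force: [-0.7, -0.9, 8.0]
width: 24.0
gripper_force: 63.0
```

Request:
carry_out(
  deltas=[0, 0, 0, 0, 0, 0.0004, 1, 0, 0, 0, 0, 0, 0, 1],
)

```text
clock: 13.28
eef_pos: [501.2, -32.6, 84.3]
tool_rot: [-3.141, -0.0, -0.141]
force: [-1.4, -0.4, 11.6]
width: 24.1
gripper_force: 63.2
```

The foot bears at about 11 mm of probe travel. Holding about a second, then reading the dial.

Request:
carry_out(
  deltas=[0, 0, 0, 0, 0, 0, 1, 0, 0, 0, 0, 0, 0, 1, 0, 0, 0, 0, 0, 0, 1, 0, 0, 0, 0, 0, 0, 1, 0, 0, 0, 0, 0, 0, 1, 0, 0, 0, 0, 0, 0, 1, 0, 0, 0, 0, 0, 0, 1, 0, 0, 0, 0, 0, 0, 1],
)

```text
clock: 14.28
eef_pos: [501.2, -32.6, 84.3]
tool_rot: [-3.142, -0.001, -0.141]
force: [-1.1, -0.5, 11.0]
width: 23.8
gripper_force: 63.2
```

Run:
```python
from h import *
im,c=grab('wrist','w7.png'); im2,_=grab('scene')
s=ctrl.read_state();print(s['eef_pos'],s['tool_rot'],s['force'])
x,y=proj(ctrl.calibration('scene'),s['eef_pos']).astype(int)
g=np.hstack([cv2.resize(im[60:300,200:440],(400,400)),cv2.resize(im2[y-60:y+60,x-60:x+60],(400,400),interpolation=2)])
cv2.imwrite('pics/w7c.png',cv2.cvtColor(g,cv2.COLOR_RGB2BGR))
t=[530.3,298.7,110]; print(plan(s['eef_pos'],s['tool_rot'],t,-.1134), plan(s['eef_pos'],s['tool_rot'],t,s['tool_rot'][2]))
```

```text
[501.21111592 -32.62755369  84.28701717] [-3.14155610e+00 -5.07317896e-04 -1.40927210e-01] [-1.33149068 -0.82184831 10.63736195]
(array([-0.  , -0.03, -1.58]), array([  -8.6, -332.5,  -25.7])) (array([-0.  , -0.03,  0.  ]), array([ -17.7, -332.1,  -25.7]))
```

View pics/w7c.png

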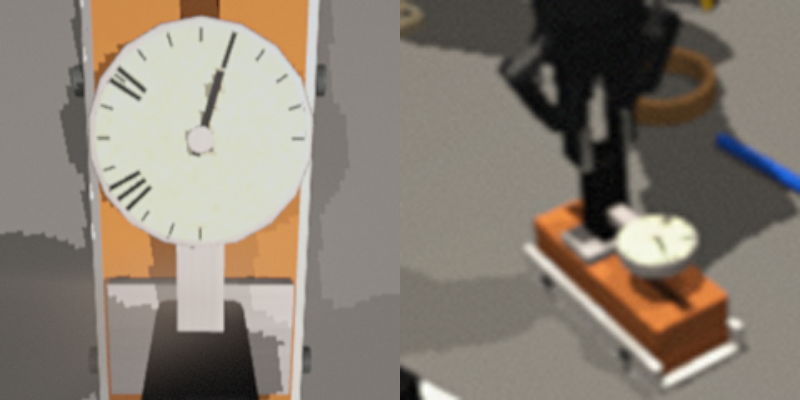

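The pointer at (235,35 in crop) lies on the single bold line, so the depth is 4 mm. Lifting and returning.

Request:
carry_out(
  deltas=[0, 0, 0, 0, 0, -0.02, 1, 0, 0, 0, 0, 0, -0.04, 1, 0, 0, 0, 0, 0, -0.03, 1, 0, 0, -1.6, 0, 0, -0.015, 1, 0, 0, 0, -0.001, -0.045, 0, 1, 0, 0, 0, -0.001, -0.055, 0, 1, 0, 0, 0, -0.001, -0.055, 0, 1, 0, 0, 0, -0.001, -0.055, 0, 1, 0, 0, 0, -0.001, -0.055, 0, 1, 0, 0, 0, -0.0015, -0.045, 0, 1, 0, 0, 0, -0.0015, -0.022, 0, 1, 0, 0, 0, 0, 0, 0, 1],
)

```text
clock: 15.88
eef_pos: [529.4, 299.2, 187.5]
tool_rot: [3.14, 0.002, -0.11]
force: [-0.5, -0.8, -3.1]
width: 23.7
gripper_force: 61.6
```

Request:
carry_out(
  deltas=[0, 0, 0, 0, 0, 0.03, 1, 0, 0, 0, 0, 0, 0.03, 1, 0, 0, 0, 0, 0, 0, 1, 0, 0, 0, 0, 0, 0, 1],
)

```text
clock: 16.38
eef_pos: [531.5, 297.0, 129.6]
tool_rot: [3.141, -0.001, -0.115]
force: [0.1, 0.3, -2.4]
width: 23.7
gripper_force: 61.6
```

Run:
```python
from h import *
im,c=grab('wrist','w8.png')
s=ctrl.read_state();print(s['eef_pos'],s['tool_rot'],s['force'],plan(s['eef_pos'],s['tool_rot'],[531,299,67.3],-.1134))
```

```text
[531.77846791 297.59637961 130.01041669] [-3.14075642e+00 -2.01726080e-03 -1.14313878e-01] [ 0.73039658  0.08513289 -1.5657067 ] (array([-0.05, -0.12, -0.05]), array([-0.9, -1.3, 62.7]))
```

Request:
carry_out(
  deltas=[0, 0, 0, -0.0009, -0.0012, 0.02, 1, 0, 0, 0, 0, 0, 0.02, 1, 0, 0, 0, 0, 0, 0.014, 1, 0, 0, 0, 0, 0, 0.003, 1, 0, 0, 0, 0, 0, 0, 1, 0, 0, 0, 0, 0, 0, 1],
)

```text
clock: 17.18
eef_pos: [530.4, 299.9, 72.4]
tool_rot: [-3.141, -0.001, -0.113]
force: [-0.8, -0.2, -3.6]
width: 24.1
gripper_force: 61.6
```

Request:
carry_out(
  deltas=[0, 0, 0, 0, 0, 0.002, 1, 0, 0, 0, 0, 0, 0.0015, 1, 0, 0, 0, 0, 0, 0, 1],
)

```text
clock: 17.55
eef_pos: [529.8, 299.6, 68.1]
tool_rot: [-3.142, -0.0, -0.113]
force: [-0.1, -0.3, -2.9]
width: 23.9
gripper_force: 61.6
```

Request:
carry_out(
  deltas=[0, 0, 0, 0, -0.0001, 0.0006, 1, 0, 0, 0, 0, 0, 0.0005, 1, 0, 0, 0, 0, 0, 0, 1],
)

```text
clock: 17.92
eef_pos: [529.8, 299.6, 67.5]
tool_rot: [-3.142, -0.0, -0.113]
force: [-1.2, -1.0, 3.8]
width: 24.4
gripper_force: 62.3
```

The foot bears on the block at the same height as at pick-up. Releasing and lifting.

Request:
carry_out(
  deltas=[0, 0, 0, 0, 0, 0, -1, 0, 0, 0, 0, 0, 0, -1, 0, 0, 0, 0, 0, 0, -1, 0, 0, 0, 0, 0, 0, -1, 0, 0, 0, 0, 0, 0, -1, 0, 0, 0, 0, 0, -0.02, -1, 0, 0, 0, 0, 0, -0.03, -1, 0, 0, 0, 0, 0, -0.04, -1, 0, 0, 0, 0, 0, -0.03, -1, 0, 0, 0, 0, 0, 0, -1, 0, 0, 0, 0, 0, 0, -1],
)

```text
clock: 19.3
eef_pos: [529.2, 299.4, 186.4]
tool_rot: [3.141, 0.001, -0.113]
force: [-0.1, 0.1, -0.7]
width: 85.4
gripper_force: 0.0
```

Run:
```python
from h import *
im,c=grab('wrist','w9.png')
s=ctrl.read_state();p=s['eef_pos'];print(p,s['tool_rot'],s['force'],s['width'])
print('pred dial',proj(c,[597,290,75]),'foot',proj(c,[532.5,297.5,43]))
V=cv2.cvtColor(im,cv2.COLOR_RGB2HSV)
m=((V[...,2]>140)&(V[...,1]<70)).astype(np.uint8); m[:,:250]=0; m[:,390:]=0; m[260:]=0
m=cv2.morphologyEx(m,cv2.MORPH_OPEN,np.ones((25,25))); n,l,st,ce=cv2.connectedComponentsWithStats(m); i=1+np.argmax(st[1:,4]); print('dial',ce[i],st[i],ray(c,*ce[i],75))
cv2.imwrite('pics/w9c.png',cv2.cvtColor(cv2.resize(im[100:340,200:440],(400,400)),cv2.COLOR_RGB2BGR))
u=np.array([.157,-.988]);u/=np.linalg.norm(u); yaw=np.arctan2(u[1],u[0])+np.pi/2; print('bar yaw',np.degrees(yaw))
m0=np.array([512.8,-227]); print(plan(p,s['tool_rot'],[*m0,200],yaw))
```

```text
[528.96428548 299.15944592 185.86882019] [ 3.14022345e+00  1.75826436e-03 -1.12861776e-01] [-0.39516511 -0.56045776  0.07281107] 85.44670307801636
pred dial [320.91277073 120.25791391] foot [320.42369296 205.03440727]
dial [320.20832337  80.15076138] [  250    25   140   130 12543] [621.47132298 287.6947393   75.        ]
bar yaw 9.029198846720035
(array([  0.06,   0.11, -15.5 ]), array([-98.5, 517.1, -14.1]))
```

View pics/w9c.png

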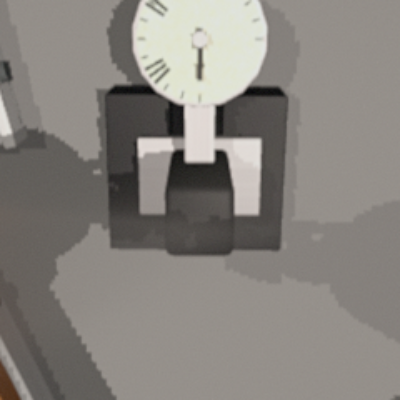

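The gauge stands back on its block: foot (138–262) centred on the block (107–288), pointer at rest. I've now viewed 12 pictures, more than the 10 allowed, so I'll go on with numbers only. Next, the marker.

Request:
carry_out(
  deltas=[0, 0, -7.75, 0, 0, 0, -1, 0, 0, -7.75, 0, 0, 0, -1, 0, 0, 0, -0.01, 0.052, 0, -1, 0, 0, 0, -0.01, 0.052, 0, -1, 0, 0, 0, -0.01, 0.052, 0, -1, 0, 0, 0, -0.01, 0.052, 0, -1, 0, 0, 0, -0.01, 0.052, 0, -1, 0, 0, 0, -0.01, 0.052, 0, -1, 0, 0, 0, -0.01, 0.052, 0, -1, 0, 0, 0, -0.01, 0.052, 0, -1, 0, 0, 0, -0.01, 0.052, 0, -1, 0, 0, 0, -0.009, 0.049, 0, -1],
)

```text
clock: 20.85
eef_pos: [512.1, -228.1, 185.7]
tool_rot: [-3.14, 0.002, 0.157]
force: [0.8, -0.1, -0.1]
width: 85.5
gripper_force: 0.0
```

Request:
carry_out(
  deltas=[0, 0, 0, 0, 0, 0, -1, 0, 0, 0, 0, 0, 0, -1, 0, 0, 0, 0, 0, 0, -1],
)

```text
clock: 21.22
eef_pos: [513.3, -224.4, 186.5]
tool_rot: [-3.14, 0.001, 0.16]
force: [-0.9, -0.3, 0.9]
width: 85.5
gripper_force: 0.0
```

Run:
```python
from m import *
im,c=grab('wrist','w10.png'); s=ctrl.read_state();p=s['eef_pos'];print(p,s['tool_rot'],s['force'])
print('pred mk',proj(c,[512.8,-227,54]),[proj(c,[x,y,14]) for x,y in ((483.7,-259.8),(488.5,-288.9),(493.1,-318.9))])
g=cv2.cvtColor(im,cv2.COLOR_RGB2GRAY).astype(int)
u,v=proj(c,[512.8,-227,54]).astype(int)
m=((g<70)&box(u-60,u+60,v-70,v+70)).astype(np.uint8)
m=cv2.morphologyEx(m,cv2.MORPH_OPEN,np.ones((13,13)))
n,l,st,ce=cv2.connectedComponentsWithStats(m)
for i in range(1,n): print('blob',st[i],ce[i],ray(c,*ce[i],54))
pt=proj(c,[483.7,-259.8,14]).astype(int)
for dv in (-8,0,8): print(g[pt[1]+dv,pt[0]-20:pt[0]+21].tolist())
print(plan(p,s['tool_rot'],[512.8,-227,26],np.radians(9.03)))
```

```text
[ 513.41751245 -224.57985217  186.76925974] [-3.14054143e+00  2.42013922e-04  1.60397316e-01] [-0.18228335  1.20734052  0.22473315]
pred mk [321.96576788 213.96628177] [array([353.68744079, 239.76701396]), array([387.72215447, 239.66338944]), array([422.72537831, 239.93271612])]
blob [307 189  24  25 579] [318.44559585 201.35751295] [ 521.97680019 -222.84139946   54.        ]
[215, 217, 216, 216, 217, 217, 216, 217, 217, 217, 217, 218, 218, 217, 218, 217, 218, 221, 212, 155, 128, 193, 218, 220, 219, 218, 218, 218, 218, 218, 218, 219, 219, 218, 218, 219, 219, 219, 219, 219, 219]
[214, 214, 215, 215, 214, 215, 216, 215, 215, 214, 216, 215, 216, 215, 216, 217, 216, 219, 212, 151, 144, 212, 220, 218, 217, 217, 217, 217, 216, 218, 218, 218, 217, 218, 218, 218, 218, 218, 219, 218, 218]
[215, 216, 216, 217, 216, 215, 217, 216, 216, 216, 217, 217, 216, 217, 217, 217, 218, 220, 211, 140, 150, 214, 221, 218, 218, 218, 218, 218, 218, 217, 218, 219, 218, 218, 218, 218, 218, 219, 218, 218, 219]
(array([-0.06,  0.01,  0.16]), array([ -1. ,   2.3, 160.8]))
```

Request:
carry_out(
  deltas=[0, 0, 0, -0.001, 0.0005, 0.04, -1, 0, 0, 0, 0, 0, 0.05, -1, 0, 0, 0, 0, 0, 0.04, -1, 0, 0, 0, 0, 0, 0.02, -1, 0, 0, 0, 0, 0, 0.01, -1, 0, 0, 0, 0, 0, 0, -1, 0, 0, 0, 0, 0, 0, -1],
)

```text
clock: 22.15
eef_pos: [513.2, -227.2, 28.0]
tool_rot: [3.141, -0.002, 0.158]
force: [0.9, -0.0, 0.7]
width: 85.3
gripper_force: 0.0
```

Request:
carry_out(
  deltas=[0, 0, 0, 0, 0, 0, 1, 0, 0, 0, 0, 0, 0, 1, 0, 0, 0, 0, 0, 0, 1, 0, 0, 0, 0, 0, 0, 1, 0, 0, 0, 0, 0, 0, 1],
)

```text
clock: 22.78
eef_pos: [512.3, -227.1, 27.0]
tool_rot: [-3.142, -0.0, 0.158]
force: [-0.5, -1.0, -0.3]
width: -0.1
gripper_force: 0.0
```

Run:
```python
from h import *
s=ctrl.read_state();p=s['eef_pos'];print(p,s['tool_rot'],s['force'],s['width'])
q=p[:2]-np.array([483.7,-259.8]); print('along bar to mark', -q@np.array([.157,-.988]))
```

```text
[ 512.28312628 -227.12979244   27.00653554] [-3.14154810e+00 -2.45643146e-05  1.57586626e-01] [-0.52140974 -0.98563986 -0.3135308 ] -0.06214142108958966
along bar to mark 27.790614247293874
```

The fingers shut on nothing. Lifting to measure where the marker is, in numbers.

Request:
carry_out(
  deltas=[0, 0, 0, 0, 0, -0.05, 1, 0, 0, 0, 0, 0, -0.06, 1, 0, 0, 0, 0, 0, -0.05, -1, 0, 0, 0, 0, 0, 0, -1, 0, 0, 0, 0, 0, 0, -1, 0, 0, 0, 0, 0, 0, -1],
)

```text
clock: 23.52
eef_pos: [511.2, -226.7, 185.5]
tool_rot: [-3.14, 0.003, 0.158]
force: [0.1, 0.3, 0.2]
width: 72.0
gripper_force: 0.0
```

Run:
```python
from m import *
im,c=grab('wrist','w11.png'); s=ctrl.read_state();p=s['eef_pos'];print(p,s['tool_rot'])
g=cv2.cvtColor(im,cv2.COLOR_RGB2GRAY)
print('tcp-below z54',proj(c,[p[0],p[1],54]),'z14',proj(c,[p[0],p[1],14]))
print('cols',list(range(270,450,6)))
for r in range(120,290,5): print(r,' '.join('%3d'%g[r,k] for k in range(270,450,6)))
t=cv2.cvtColor(cv2.imread('pics/w10.png'),cv2.COLOR_BGR2GRAY); print('w10')
for r in range(160,260,5): print(r,' '.join('%3d'%t[r,k] for k in range(270,380,6)))
```

```text
[ 511.29052664 -226.74958027  185.52887387] [-3.14005947e+00  2.56759593e-03  1.57644138e-01]
tcp-below z54 [318.82275469 212.66849882] z14 [318.93863493 200.19890922]
cols [270, 276, 282, 288, 294, 300, 306, 312, 318, 324, 330, 336, 342, 348, 354, 360, 366, 372, 378, 384, 390, 396, 402, 408, 414, 420, 426, 432, 438, 444]
120 139 140 138 139 139 137 138 138 139 138 140 139 139 139 140 140 142 138 139 139 139 139 139 138 139 136 138 139 138 139
125 139 140 138 139 140 137 137 138 140 138 140 139 140 139 139 139 139 139 140 138 138 140 139 139 140 139 137 137 138 139
130 139 138 141 140 139 140 141 141 139 138 140 139 140 138 139 140 140 138 139 137 137 139 139 139 140 137 139 138 140 138
135 139 140 139 140 142 139 140 140 139 141 139 139 138 138 138 139 139 140 140 139 139 139 139 137 139 139 139 138 139 139
140 139 139 138 139 140 139 140 141 139 141 140 140 139 140 138 139 138 138 139 139 139 140 138 138 137 139 138 138 139 140
145 140 139 141 140 140 139 138 139 140 140 139 139 139 138 138 138 140 140 139 138 139 139 139 138 141 140 139 140 140 140
150 140 140 140 140 139 140 140 
[... 4343 characters left out ...]
 219 171  84  69  69  71  63 218 218 217 219 219 219 219 219
220 140  93 218 217 218 218 113  75  75  77  72 216 219 218 218 218 220 219 220
225 141 110 210 210 211 212 117  90  92  91  76 192 197 198 200 200 200 199 202
230 143 112 212 213 213 214 212  90  92  89 181 217 217 218 192 218 219 219 219
235 144 120 209 210 211 211 210 213 212 215 214 216 217 217 192 218 218 218 220
240 145 139 210 209 210 210 211 212 213 213 214 215 215 216 210 216 218 218 219
245 144 120 210 209 211 211 212 212 213 213 214 214 215 218 213 218 218 218 219
250 145 145 209 211 211 212 213 214 215 215 215 215 217 218 214 219 219 218 219
255 143 146 147 146 143 146 148 147 146 143 135 132 131 142 145 141 140 142 140
```

Request:
carry_out(
  deltas=[0, 0, 0, 0.003, -0.002, 0.05, -1, 0, 0, 0, 0, 0, 0.05, -1, 0, 0, 0, 0, 0, 0.035, -1, 0, 0, 0, 0, 0, 0.02, -1, 0, 0, 0, 0, 0, 0.004, -1, 0, 0, 0, 0, 0, 0, -1, 0, 0, 0, 0, 0, 0, -1],
)

```text
clock: 24.45
eef_pos: [515.6, -224.9, 28.9]
tool_rot: [3.141, -0.001, 0.158]
force: [0.9, 0.6, -0.1]
width: 85.4
gripper_force: 0.0
```

Run:
```python
from m import *
im,c=grab('wrist','w12.png'); s=ctrl.read_state();p=s['eef_pos'];print(p,s['tool_rot'],s['force'],s['width'])
g=cv2.cvtColor(im,cv2.COLOR_RGB2GRAY)
for z in (54,14): print('tcp-below',z,proj(c,[p[0],p[1],z]))
q=rot(s['tool_rot'])
for z in (54,14): print([np.round(proj(c,np.r_[p[:2],z]+q.apply([a,b,0]))).tolist() for a,b in ((14,-10),(14,10),(-14,10),(-14,-10))])
print('cols',list(range(200,450,9)))
for r in range(130,420,9): print(r,' '.join('%3d'%g[r,k] for k in range(200,450,9)))
```

```text
[ 515.66546273 -225.00649558   28.97072277] [ 3.14065638e+00 -1.59294226e-03  1.57591943e-01] [ 0.41338859  0.18038323 -0.35519474] 85.38594699363189
tcp-below 54 [317.87643825 313.62366453]
tcp-below 14 [318.04500736 274.70701357]
[[292.0, 282.0], [343.0, 282.0], [342.0, 344.0], [294.0, 344.0]]
[[297.0, 248.0], [339.0, 248.0], [338.0, 300.0], [298.0, 300.0]]
cols [200, 209, 218, 227, 236, 245, 254, 263, 272, 281, 290, 299, 308, 317, 326, 335, 344, 353, 362, 371, 380, 389, 398, 407, 416, 425, 434, 443]
130 133 133 133 132 135 133 135 135 135 133 134 133 135 134 134 135 133 133 132 133 136 133 133 133 133 134 132 133
139 133 133 133 135 135 133 133 133 135 134 133 134 135 135 134 135 135 134 134 133 135 134 133 134 133 133 132 134
148 134 133 133 135 135 134 135 132 133 134 136 135 133 135 133 135 134 134 133 135 135 135 134 134 132 135 133 133
157 134 133 134 133 133 134 134 135 134 135 135 134 134 136 133 135 134 134 135 136 133 136 136 133 134 134 134 133
166 135 134 134 136 133 134 136 134 135 136 137 135 134 133 137 135 136 135 134 134 134 132 138 135 134 134 135 133
175 134 135 
[... 2535 characters left out ...]
   7
373 135 132 132 132 133 132 133 133 134 135 133 134 133 133 133 134 134 120 116 120 118 120 117 118 118 118 118   7
382 133 133 133 132 133 132 133 131 134 132 134 133 133 133 133 133 133 131 118 119 117 118 119 117 119 119 117  62
391 132 131 132 133 133 132 131 132 133 132 133 133 133 134 135 132 133 133 134 116 117 118 116 117 117 116 117 117
400 130 132 133 133 132 130 132 131 133 135 131 133 133 133 133 131 131 133 131 133 120 116 115 117 117 116 117 117
409 132 132 130 132 133 130 130 131 132 133 133 133 130 133 132 132 131 134 133 132 132 118 115 117 115 114 118 116
418 130 132 130 130 130 132 131 132 133 131 132 132 133 131 130 133 131 133 131 131 131 131 116 116 115 115 113 116
```

Request:
carry_out(
  deltas=[0, 0, 0, -0.003, 0, 0.002, 0.2, 0, 0, 0, 0, 0, 0, 0.2, 0, 0, 0, 0, 0, 0, 0.2, 0, 0, 0, 0, 0, 0, 0.2, 0, 0, 0, 0, 0, 0, 0.2, 0, 0, 0, 0, 0, 0, 0.2],
)

```text
clock: 25.25
eef_pos: [512.0, -225.1, 26.0]
tool_rot: [-3.142, -0.0, 0.158]
force: [-0.1, -0.0, -1.0]
width: 33.9
gripper_force: 0.0
```

Request:
carry_out(
  deltas=[0, 0, 0, 0, 0, 0, 0.45, 0, 0, 0, 0, 0, 0, 0.45, 0, 0, 0, 0, 0, 0, 0.45],
)

```text
clock: 25.62
eef_pos: [511.9, -225.2, 26.0]
tool_rot: [-3.142, -0.0, 0.158]
force: [0.4, -0.5, 0.2]
width: 23.3
gripper_force: 0.0
```

Request:
carry_out(
  deltas=[0, 0, 0, 0, 0, 0, 0.7, 0, 0, 0, 0, 0, 0, 0.7, 0, 0, 0, 0, 0, 0, 0.7],
)

```text
clock: 26.0
eef_pos: [511.9, -225.2, 26.0]
tool_rot: [-3.142, 0.0, 0.158]
force: [0.5, 0.6, -0.2]
width: 12.9
gripper_force: 0.0
```

Run:
```python
from m import *
im,c=grab('wrist','w13.png'); s=ctrl.read_state();p=s['eef_pos'];print(p,s['tool_rot'],s['force'],s['width'])
g=cv2.cvtColor(im,cv2.COLOR_RGB2GRAY)
print('cols',list(range(250,450,7)))
for r in range(220,440,9): print(r,' '.join('%3d'%g[r,k] for k in range(250,450,7)))
```

```text
[ 511.97448566 -225.14958249   26.03286431] [-3.14158500e+00 -4.60672342e-05  1.57654613e-01] [-0.45668801  0.60695909 -1.03010243] 12.984608481350888
cols [250, 257, 264, 271, 278, 285, 292, 299, 306, 313, 320, 327, 334, 341, 348, 355, 362, 369, 376, 383, 390, 397, 404, 411, 418, 425, 432, 439, 446]
220  92  92  92  91 136 134 136 137 137 135 135 136 137 137 137 138 138 139 136 136 134 137 136 137 135 137 137 137 136
229  98 100  98  99  99 135 136 133 117 134 138 135 133 138 139 118 137 139 133 114 134 138 138 132 137 137 112 134 136
238 109 114 114 115 116 116 116 124 126 124 124 127 126 126 125 122 126 125 124 124 122 118 123 120 122 122 116 122 120
247 156 155 155 157 157 157 158 155 206 208 208 208 175 212 207 217 163 212 215 215 216 216 216 216 216 216 216 217 216
256 151 154 154 154 156 158 156 130  74  71  67  65 119 159 159 161 161 160 201 216 216 216 217 217 217 217 216 218 217
265 156 155 156 156 158 156 160  64  61  58  53  52  46 149 163 164 164 163 219 217 217 217 217 216 217 217 217 217 217
274 154 154 155 157  70  65  63  57  50  48  43  42  39  37  34  36  34  29  4
[... 1501 characters left out ...]
  18  21  27  15 134 133 134 135 135  18  16  13  20  21  19  19  22  21  19  21  15  11  22  16  49
400  21  23  19  23  23  11  22  48 133 134 134 133 134  18  22  20  20  19  21  20  21  20  19  19  21  24  27  18  24
409  19  18  22  17  23  23  25  79 132 133 135 134 133  24  15  22  24  20  15  21  23  22  24  18  21  22  27  34  21
418  21  23  23  23  21  15  44 110 133 133 133 133 133  51  29  17  19  15  19  22  16  24  14  21  28  34  15  32  27
427  20  24  17  21  21  17 124 132 133 133 133 133 132 132  61  16  17  21  24  21  17  23  19  17  25  20  29  39  45
436  22  18  21  27  22  18 134 134 131 134 132 133 131 131 129  15  22  24  21  20  23  20  19  18  31  28  27  32  30
```

In this picture the pads' front edge is at row 310, with a gap that fits the measured opening only about 40 mm above the reported TCP. So the pads passed over the marker. I'll open and go 30 mm lower, checking the force.

Request:
carry_out(
  deltas=[0, 0, 0, 0, 0, 0, -0.4, 0, 0, 0, 0, 0, 0, -0.4, 0, 0, 0, 0, 0, 0, -0.4, 0, 0, 0, 0, 0, 0.01, -0.4, 0, 0, 0, 0, 0, 0.005, -0.4, 0, 0, 0, 0, 0, 0, -0.4],
)

```text
clock: 26.8
eef_pos: [511.4, -224.9, 10.2]
tool_rot: [-3.141, 0.001, 0.158]
force: [0.0, -0.0, -0.6]
width: 60.0
gripper_force: 0.0
```

Request:
carry_out(
  deltas=[0, 0, 0, 0, 0, 0.005, -0.4, 0, 0, 0, 0, 0, 0.005, -0.4, 0, 0, 0, 0, 0, 0.003, -0.4, 0, 0, 0, 0, 0, 0, -0.4],
)

```text
clock: 27.3
eef_pos: [511.8, -225.1, -2.3]
tool_rot: [-3.141, 0.0, 0.158]
force: [0.1, 0.1, 0.2]
width: 60.0
gripper_force: 0.0
```

Run:
```python
from m import *
im,c=grab('wrist','w14.png'); sc,d=grab('scene','s14.png'); s=ctrl.read_state();p=s['eef_pos'];print(p,s['tool_rot'],s['force'],s['width'])
x,y=proj(d,p).astype(int); print('tcp in scene',x,y,'54 above',proj(d,p+[0,0,54]))
g=cv2.cvtColor(sc,cv2.COLOR_RGB2GRAY)
print('cols',list(range(x-50,x+50,4)))
for r in range(y-70,y+40,5): print(r,' '.join('%3d'%g[r,k] for k in range(x-50,x+50,4)))
```

```text
[ 512.01422666 -225.1756369    -1.95220927] [ 3.14155473e+00 -8.50097606e-05  1.57671113e-01] [ 0.40652115 -0.36253501 -0.99089255] 59.90030934402312
tcp in scene 207 342 54 above [204.38394934 324.21473176]
cols [157, 161, 165, 169, 173, 177, 181, 185, 189, 193, 197, 201, 205, 209, 213, 217, 221, 225, 229, 233, 237, 241, 245, 249, 253]
272 134 102 141 133 133  45  58  61  49  54  67  71  42  18  29 137 135 131  71  72  70  70  70  69  79
277 136  87  51 125 138  79  25  27  29  31  29  22  14  16   9  51  44 104  71  72  72  71  69  89  97
282 136  87  18  65  86  71  15  20  19  20  17  18  16  16  14  33  19  28  73  73  67  72  68  52 120
287 131  78  17  59  56  71  20  19  18  17  18  14  19  12  11  21  17  33  72  71  72  71 107  62  47
292 130  92  24  59  53  54  59  19  22  17  17  16  18  17  66  12  43  31  70  70  72  66  89  90  94
297 122 131  90  73 128 129  97  19  16  13  14  18  14  16  13  18  14  30  71  69  72  71  53  71  92
302 135 135 136 134 136 135  99  68  18  10  16   9  12  20  13  16  85  78  72  72  72  73  69  59  72
307 134 135 134 132  50  96  46  
[... 826 characters left out ...]
 228 226 218  29 133 164 204  88 135 138 137 135 137 138 137 137 137 136 136
352 117 130 187 237 237 226 228 144 133 242 240 114 109 137 137 135 136 135 138 133 137 136 136 138 137
357 236 235 171 196 226 218  55 237 240 203  87 134 137 137 137 134 136 137 137 134 135 138 135 136 137
362 244 243 241 242 165 139 242 241 111 108 137 138 136 137 136 136 135 135 135 136 136 136 136 136 137
367 240 241 239  46 237 241 205  89 137 136 138 137 138 135 136 138 138 135 134 136 138 137 139 137 137
372 238 241 241 242 241 115  99 138 138 136 141 138 136 137 135 135 134 139 136 136 136 134 137 137 137
377 117 140 240 205  91 127 138 136 136 135 136 137 139 137 135 137 138 136 134 136 137 137 134 134 132
```

Request:
carry_out(
  deltas=[0, 0, 0, 0, 0, 0, 0.3, 0, 0, 0, 0, 0, 0, 0.3, 0, 0, 0, 0, 0, 0, 0.3, 0, 0, 0, 0, 0, 0, 0.7, 0, 0, 0, 0, 0, 0, 0.7, 0, 0, 0, 0, 0, 0, 0.7],
)

```text
clock: 28.15
eef_pos: [512.0, -225.0, -1.7]
tool_rot: [-3.141, -0.0, 0.158]
force: [-0.7, 1.3, 5.9]
width: 18.5
gripper_force: 59.0
```

Gripped now (18.5 mm opening). Sliding about 29 mm along the bar.

Request:
carry_out(
  deltas=[0, 0, 0, 0, 0, -0.0015, 0.7, 0, 0, 0, 0, 0.005, 0, 0.7, 0, 0, 0, 0, 0.006, 0, 0.7, 0, 0, 0, 0, 0.006, 0, 0.7, 0, 0, 0, 0, 0.006, 0, 0.7, 0, 0, 0, 0, 0.006, 0, 0.7, 0, 0, 0, 0, 0, 0, 0.7, 0, 0, 0, 0, 0, 0, 0.7],
)

```text
clock: 29.15
eef_pos: [516.6, -254.7, -1.5]
tool_rot: [3.141, -0.0, 0.157]
force: [5.7, 0.3, -24.4]
width: 18.4
gripper_force: 59.4
```

Run:
```python
from m import *
s=ctrl.read_state();p=s['eef_pos'];print(p,s['force'],s['width'])
q=p[:2]-np.array([483.7,-259.8]); print('to mark', -q@np.array([.157,-.988]))
```

```text
[ 516.57897893 -254.65606756   -1.46413625] [  5.71592706   0.33399208 -24.38826471] 18.376944839917016
to mark -0.0797944372960222
```

Request:
carry_out(
  deltas=[0, 0, 0, 0, 0, 0.001, 0.7, 0, 0, 0, 0, 0, 0, -0.4, 0, 0, 0, 0, 0, 0, -0.4, 0, 0, 0, 0, 0, 0, -0.4, 0, 0, 0, 0, 0, 0, -0.4, 0, 0, 0, 0, 0, -0.02, -0.4, 0, 0, 0, 0, 0, -0.05, -0.4, 0, 0, 0, 0, 0, -0.06, -0.4, 0, 0, 0, 0, 0, -0.06, -0.4, 0, 0, 0, 0, 0, 0, -0.4, 0, 0, 0, 0, 0, 0, -0.4],
)

```text
clock: 30.52
eef_pos: [516.0, -253.6, 188.5]
tool_rot: [-3.141, 0.0, 0.158]
force: [-0.6, 0.7, -1.7]
width: 59.6
gripper_force: 0.0
```

Run:
```python
from m import *
im,c=grab('wrist','w15.png'); tp,d=grab('top','t15.png'); s=ctrl.read_state();p=s['eef_pos'];print(p,s['tool_rot'],s['force'],s['width'])
g=cv2.cvtColor(im,cv2.COLOR_RGB2GRAY)
print('marks',[np.round(proj(c,[x,y,14]),1) for x,y in ((483.7,-259.8),(488.5,-288.9),(493.1,-318.9))])
print('cols',list(range(290,420,4)))
for r in range(170,264,4): print(r,' '.join('%3d'%g[r,k] for k in range(290,420,4)))
a=cv2.imread('pics/top0.png').astype(int); b=cv2.imread('pics/t15.png').astype(int)
m=(abs(a-b).max(2)>60)[180:270,230:310]; print('gauge area changed px',m.sum(), 'dial/others', (abs(a-b).max(2)>60)[120:350,300:390].sum(), (abs(a-b).max(2)>60)[100:185,430:530].sum(),(abs(a-b).max(2)>60)[140:190,255:345].sum())
```

```text
[ 515.36044626 -253.28604891  187.08612666] [-3.13995385e+00  2.53336389e-03  1.57708034e-01] [ 0.42977015 -0.03044498 -0.61428659] 59.524658619483496
marks [array([319.7, 237. ]), array([353.7, 236.8]), array([388.5, 236.9])]
cols [290, 294, 298, 302, 306, 310, 314, 318, 322, 326, 330, 334, 338, 342, 346, 350, 354, 358, 362, 366, 370, 374, 378, 382, 386, 390, 394, 398, 402, 406, 410, 414, 418]
170 146 146 147 146 147 147 146 147 148 147 145 146 148 146 147 147 145 146 147 147 146 145 145 147 146 147 147 147 146 146 148 147 149
174 124 100 123 123 106 102 123 127 100 105 123 126 100 120 124 124 102 124 123 101 100 124 125 109 107 123 129 105 122 124 110 104 124
178 185 190 222 222 225 224 223 223 223 224 224 223 224 223 224 224 223 224 224 224 223 223 223 223 224 223 223 224 224 223 223 223 225
182 173 176 175 174 171 228 230 231 229 229 229 228 229 229 229 228 228 228 228 228 228 227 228 228 228 228 227 228 228 228 228 228 227
186 175 176 173 173 174 157  58  57  93  92 155 230 228 228 228 228 228 228 228 228 228 229 228 227 228 227 228 228 227 228 228 227 228
190 173 173 173 174 17
[... 1903 characters left out ...]
22 222 223 174 226 223 225 226 226 226 226 134 199 227 227 226 227 227 228 158 174 229 204 228 227 227 228 229 228
250 212 213 214 214 215 215 216 213 216 216 215 216 216 215 215 213 216 217 217 218 218 218 218 217 216 218 218 218 217 217 216 216 216
254 161 162 161 161 160 159 157 157 157 157 153 143 142 141 141 139 138 142 150 147 141 136 150 150 149 149 148 132 131 133 132 132 132
258 162 161 159 159 158 158 157 156 156 156 143 141 142 138 140 137 138 135 135 136 135 136 133 134 138 138 132 132 132 131 131 132 132
262 161 158 159 158 156 158 155 154 154 153 141 139 138 138 136 135 135 136 133 133 134 134 133 132 132 132 131 132 131 133 132 131 130
gauge area changed px 0 dial/others 0 0 0
```

The marker spans columns 308–333 with the one-line mark at 318.5, so it is within about 2 mm. The gauge and the bystanders look unchanged in the top view. Handing in.

```bash
python3 -c "
from cell import ctrl
print(ctrl.finish_job())"
```

```text
the job is handed in; nothing more can be done
None
```

I gauged the front rail at 4 mm, stood the gauge back on its block, set the marker within about 2 mm of the one-line mark and handed the job in; no verdict came back, and I viewed 12 pictures, two over the limit of 10.

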